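# Turn over a crank-driven sample crate

### The arm

A 7-joint arm with a two-finger parallel gripper is mounted at the origin on the work surface. World frame = base frame: x ahead of the robot, y to its left, z up, the work surface at z = 0. Lengths are in mm, angles in degrees, forces in N, time in s.
With the tool pointing down it reaches from about 400 to 750 mm from the base axis. Payload 19.5 kg.
Tool frame: the origin (TCP) lies on the centre line of the jaws, within the pads' length; the fingertips stand 25 mm ahead of it and the grasp point (between the pads) lies 6 mm ahead of it; z points along the fingers, y is the direction in which the jaws open and shut (so a half turn about z gives the same grasp; the last joint's range is limited). The gripper opens to 85 mm and grips with 20 to 120 N. Pads are 22 mm wide; open, the fingers measure 114 mm over their backs; the gripper's body (76 mm by 85 mm) begins 54 mm behind the grasp point. The pads swing forward as they close: fully open they stand 13 mm farther back than shut.
Start: joints at [-70.457, 40.479, -1.581, 85.061, 1.261, 54.483, -4.326], TCP at [214.759, 533.359, 218.668] pointing down, gripper open.
Joint ranges: [-155.06, 155.06], [-18.47, 123.98], [-90, 86.84], [0, 140.48], [-83.41, 263.41], [0, 116], [-161.91, 161.91]. Speed limits (degrees/s): [108.29, 108.29, 147.25, 147.25, 172.46, 172.46, 172.46].

### API

Orientations are given as a 3x3 rotation matrix whose columns are the frame's x, y, z axes.
In Python, from plant import r gives the robot as it stands. The module is installed in compiled form; this text tells all that it offers.
- The arm moves only by the tool drive_tool, never from a script. Its argument "steps" is a list of rows, each a list of 7 numbers: the shift along the tool's x, y, z in mm, then the turn, a rotation vector about the tool's x, y, z in degrees, then the closure, from 0 (fully open) to 1 (shut). In form: [[dx, dy, dz, wx, wy, wz, claw], ...]. A call has 1 to 5 rows; each row is the pose to reach, as a shift and turn from the pose measured when the call began, along the tool's axes at that moment; what a row does not reach only later rows make up. A row lasts 1/12 s, in which the tool goes at most 41.7 mm and 7.16 degrees, less where a joint would pass 70% of its speed; a pose out of reach is approached as far as the arm can. A call with a gripper value outside its range is refused whole. The fingers move at their own pace and stop on an object; "force" is the grip in N (left out, the last holds). Time passes only in rows, so rows that repeat a pose let the fingers close. It gives the time, the measured TCP pose, the force and the opening at its end, in the units of the state.
- r.read_state(): the state, without advancing time (a new reading comes with each control period).
- r.grab_frame(name): name is "scene" or "top" or "wrist"; returns a dict with "pixels" (480x640x3 uint8, red, green, blue), "depth" (480x640 float32, mm along the optical axis (not along the pixel's ray), 0 where there is no reading), "intrinsics" (3x3 intrinsics, pixels), "view" (4x4, takes a point from world to camera coordinates); the wrist camera has in their place "mount" (4x4, takes a point from camera to tool coordinates, whose origin is the TCP and whose axes are the flange's). Camera axes: x right, y down, z forward; pixel columns grow to the right and rows downward; lengths in mm; the calibration is good to about 2 mm. A picture is of the moment at which its call begins: read the wrist's pose just before it.
- r.close_job(): hands the job in, once; it reports no verdict.
The state is a dict: "time": time; "qpos": joint angles; "qd": joint speeds; "effort": joint torques, N m; "ee_pos": TCP position; "tcp_rot": TCP orientation; "contact_force": force on the tool from outside, world axes, zero at the start; "ft_torque": the same for the moment, N m; "width": finger opening in mm.
Only numpy, scipy, OpenCV 4.12 (cv2) and the standard library are available. Lean on these libraries where they do the work, as an engineer would, in place of code of your own. Each camera call takes 0.05 s, during which the arm holds its last target.

### The job

Crank the handwheel to bring the blue crate out from under the clear hood until its pointer is at the brass loading mark, stand every used dropper bottle from the crate upright on the steel tray, and stand each white conical flask upright in a crate cell of its own. Then crank the loaded crate fully home under the hood and let go; leave the other things on the bench alone.

Things in the scene. Friction and masses are not known exactly. Their poses are not given: they have to be found in the camera images.
- shuttle: Fixed bench shuttle: aluminium base 350 x 170 x 12 mm, clear hood at its far end, sliding carriage with crate, handwheel at its right. Origin: underside centre of the base; x runs along the slide, away from the robot (to the hood), y left, z up; turned up to 0.15 rad. Hood roof: top 150 mm above the table, x = +45 to +170 mm, 148 mm wide; side walls from x = +60 mm.
- wheel (a joint): Handwheel angle in rad, 0 = crate home under the hood (stop at -0.06), growing as the wheel turns counter-clockwise seen from above, stop at 5.9. It drives the carriage by rack and pinion: every rad moves the crate 30 mm out of the hood, towards the robot (shuttle -x). Stays where it is left; needs about 0.25 N m.
- wheel_hub (a point): Centre of the level handwheel at mid-height of its rim, 96 mm above the table. Black rim: centre-line radius 60 mm, bar 12 mm thick. Three spokes 8 mm thick at 0, 120, 240 deg from this point's x axis, which turns with the wheel (equals shuttle x at wheel angle 0). Hub radius 11 mm, top 8 mm above this point. 70 mm free below the rim, but for a column of radius 16 mm on the axis.
- pointer (a point): Tip of the dark pointer on the left (+y) front corner of the carriage; moves with the crate.
- mark (a point): Top of the brass loading mark, a fixed block on the left edge of the base, 24 x 10 x 8 mm with a thin raised rib at its middle, which is the mark. Its own x axis runs along the slide. The crate is at the mark when pointer and mark agree along the slide.
- tray: Fixed shallow steel tray for used droppers, 130 (x) x 190 (y) mm, rim 12 mm high, wall and floor 4 mm. Origin: underside centre, on the table.
- cell0 (a point): Centre of the floor of the near left cell (seen from the robot) of the blue divided crate on the carriage, 28 mm above the table; moves with the crate. Cells are 54 mm square inside, walls 4 mm thick, their top 28 mm above the cell floor; cell pitch 58 mm; axes as the shuttle's.
- cell1 (a point): Centre of the floor of the near right cell (seen from the robot) of the blue divided crate on the carriage, 28 mm above the table; moves with the crate. Cells are 54 mm square inside, walls 4 mm thick, their top 28 mm above the cell floor; cell pitch 58 mm; axes as the shuttle's.
- cell2 (a point): Centre of the floor of the far left cell (seen from the robot) of the blue divided crate on the carriage, 28 mm above the table; moves with the crate. Cells are 54 mm square inside, walls 4 mm thick, their top 28 mm above the cell floor; cell pitch 58 mm; axes as the shuttle's.
- cell3 (a point): Centre of the floor of the far right cell (seen from the robot) of the blue divided crate on the carriage, 28 mm above the table; moves with the crate. Cells are 54 mm square inside, walls 4 mm thick, their top 28 mm above the cell floor; cell pitch 58 mm; axes as the shuttle's.
- flask0_mid (a point): Middle (half-way up, 43 mm above its foot) of a white plastic conical flask with a heavy foot: 42 mm across at the bottom, straight for 12 mm, narrowing to a neck 21 mm across from 54 to 68 mm, then a grey cap 24 mm across up to 86 mm; about 110 g. Its z axis points from foot to cap. May be absent. Grip it at the neck and cap, 60 to 75 mm above its foot.
- flask1_mid (a point): Middle (half-way up, 43 mm above its foot) of a white plastic conical flask with a heavy foot: 42 mm across at the bottom, straight for 12 mm, narrowing to a neck 21 mm across from 54 to 68 mm, then a grey cap 24 mm across up to 86 mm; about 110 g. Its z axis points from foot to cap. May be absent. Grip it at the neck and cap, 60 to 75 mm above its foot.
- flask2_mid (a point): Middle (half-way up, 43 mm above its foot) of a white plastic conical flask with a heavy foot: 42 mm across at the bottom, straight for 12 mm, narrowing to a neck 21 mm across from 54 to 68 mm, then a grey cap 24 mm across up to 86 mm; about 110 g. Its z axis points from foot to cap. May be absent. Grip it at the neck and cap, 60 to 75 mm above its foot.
- flask3_mid (a point): Middle (half-way up, 43 mm above its foot) of a white plastic conical flask with a heavy foot: 42 mm across at the bottom, straight for 12 mm, narrowing to a neck 21 mm across from 54 to 68 mm, then a grey cap 24 mm across up to 86 mm; about 110 g. Its z axis points from foot to cap. May be absent. Grip it at the neck and cap, 60 to 75 mm above its foot.
- dropper0_mid (a point): Middle (half-way up, 45 mm above its foot) of a used dropper bottle standing in a crate cell: squat amber body 40 mm diameter and 36 mm high, black collar 22 mm diameter up to 48 mm, rubber bulb 18 mm diameter from 48 to 90 mm above the foot; about 90 g. z axis from foot to bulb. Lift it by the bulb. May be absent.
- dropper1_mid (a point): Middle (half-way up, 45 mm above its foot) of a used dropper bottle standing in a crate cell: squat amber body 40 mm diameter and 36 mm high, black collar 22 mm diameter up to 48 mm, rubber bulb 18 mm diameter from 48 to 90 mm above the foot; about 90 g. z axis from foot to bulb. Lift it by the bulb. May be absent.
- dropper2_mid (a point): Middle (half-way up, 45 mm above its foot) of a used dropper bottle standing in a crate cell: squat amber body 40 mm diameter and 36 mm high, black collar 22 mm diameter up to 48 mm, rubber bulb 18 mm diameter from 48 to 90 mm above the foot; about 90 g. z axis from foot to bulb. Lift it by the bulb. May be absent.
- dropper3_mid (a point): Middle (half-way up, 45 mm above its foot) of a used dropper bottle standing in a crate cell: squat amber body 40 mm diameter and 36 mm high, black collar 22 mm diameter up to 48 mm, rubber bulb 18 mm diameter from 48 to 90 mm above the foot; about 90 g. z axis from foot to bulb. Lift it by the bulb. May be absent.
- pipette: Bystander: grey pipette lying on the table, 235 mm long; leave it alone. Origin at its underside.
- timer: Bystander: white bench timer 50 x 65 x 18 mm; leave it alone. Origin at its underside.
- beaker: Bystander: glass beaker 66 mm across, 85 mm high, standing; leave it alone. Origin at its underside.
- pen: Bystander: black marker pen lying, 130 mm long; leave it alone. Origin at its underside.

How it is judged:
By the outcome, as a careful person would: the job done as asked, in the order asked, and still so for the second after the job is handed in, with the robot touching nothing.
Of flask0, flask1, flask2, flask3 only 3 to 4 are there at a start; the rules pass over those that are not, and their reading is None.
Of dropper0, dropper1, dropper2, dropper3 only 1 to 2 are there at a start; the rules pass over those that are not, and their reading is None.
At some moment in a run one of flask0, flask1, flask2, flask3 may be knocked a few centimetres aside while the robot is not near it.
It also fails if it takes over 210 s, if anything falls off the work surface, if the arm or the gripper's body presses on something with over 40 N, if the wrist force passes 120 N, or if a joint passes its speed limit or range.

## Working session

There is one attempt and no reset: what is moved stays moved. The work goes in short steps, Python scripts to look and compute and a tool call to move; the robot and the scene stay as the last step left them, time stands still between calls to the robot, and variables do not carry over. Pictures are saved under pics/ and viewed, and the job is handed in when it is done.

Besides the shell and the picture viewer there is one more tool, called after "Request:" as name(argument=value, ...) on one line, values as JSON. drive_tool: Moves the arm, as the interface text tells. Its arguments: {"type":"object","properties":{"steps":{"type":"array","items":{"type":"array","items":{"type":"number"}}},"force":{"type":"number"}},"required":["steps"]}

```bash
mkdir -p pics
cat > h.py <<'E'
import numpy as np, cv2
from plant import r
np.set_printoptions(suppress=True,precision=2)
def grab(n):
    s=r.read_state(); f=r.grab_frame(n)
    if 'view' in f: f['c2w']=np.linalg.inv(np.array(f['view']))
    else:
        T=np.eye(4); T[:3,:3]=np.array(s['tcp_rot']); T[:3,3]=s['ee_pos']; f['c2w']=T@np.array(f['mount'])
    f['K']=np.array(f['intrinsics']); return f
def save(f,n): cv2.imwrite(f'pics/{n}.png',f['pixels'][:,:,::-1])
def ray(f,u,v):
    d=np.linalg.inv(f['K'])@np.array([u,v,1.]); return f['c2w'][:3,3], f['c2w'][:3,:3]@d
def onz(f,u,v,z):
    o,d=ray(f,u,v); return o+d*(z-o[2])/d[2]
def cloud(f):
    v,u=np.mgrid[:480,:640]; z=f['depth']; p=np.stack([u*z,v*z,z],-1)@np.linalg.inv(f['K']).T
    return p@f['c2w'][:3,:3].T+f['c2w'][:3,3]
def proj(f,p):
    q=np.linalg.inv(f['c2w'])@np.append(p,1); q=f['K']@q[:3]; return q[:2]/q[2]
E
python3 - <<'E'
from h import *
s=r.read_state(); print(s)
for n in ['scene','top','wrist']:
    f=grab(n); save(f,n+'0'); print(n,f['c2w'],f['K'])
E
```

```text
{'time': 0.0, 'qpos': array([-70.46,  40.51,  -1.58,  85.08,   1.26,  54.48,  -4.33]), 'qd': array([ 0.03, -0.07,  0.06, -0.03, -0.  , -0.06, -0.08]), 'effort': array([  0.  , -88.32,   1.24, -23.62,   0.02,   0.01,  -0.  ]), 'ee_pos': array([214.69, 533.13, 218.24]), 'tcp_rot': array([[-0.93,  0.37, -0.  ],
       [ 0.37,  0.93, -0.  ],
       [-0.  , -0.  , -1.  ]]), 'contact_force': array([-0.7 , -0.48,  0.15]), 'ft_torque': array([-0.02, -0.03, -0.01]), 'width': 85.3348150921652}
scene [[   0.16    0.6    -0.79 1413.67]
 [   0.99   -0.1     0.12 -181.31]
 [  -0.     -0.8    -0.6   786.01]
 [   0.      0.      0.      1.  ]] [[476.5    0.   320.51]
 [  0.   476.5  238.83]
 [  0.     0.     1.  ]]
top [[  -0.02   -0.99    0.12  416.44]
 [  -1.      0.02    0.01  -55.72]
 [  -0.01   -0.12   -0.99 1160.37]
 [   0.      0.      0.      1.  ]] [[539.36   0.   312.47]
 [  0.   539.36 237.98]
 [  0.     0.     1.  ]]
wrist [[  0.37   0.9    0.24 154.4 ]
 [  0.93  -0.36  -0.1  557.63]
 [ -0.     0.26  -0.97 373.57]
 [  0.     0.     0.     1.  ]] [[374.75   0.   323.16]
 [  0.   374.75 240.95]
 [  0.     0.     1.  ]]
```

View pics/scene0.png

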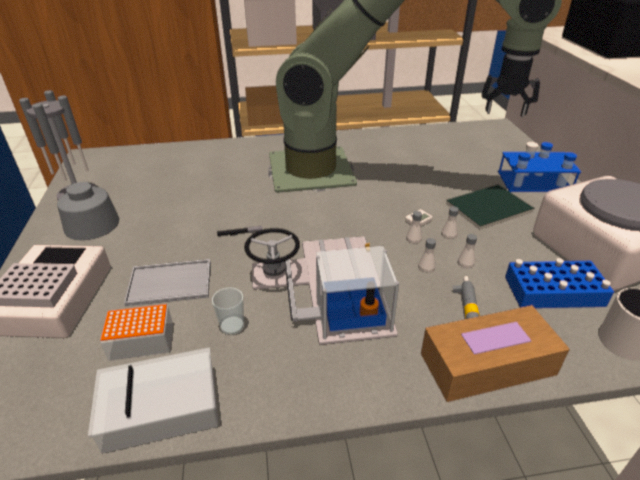

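View pics/top0.png

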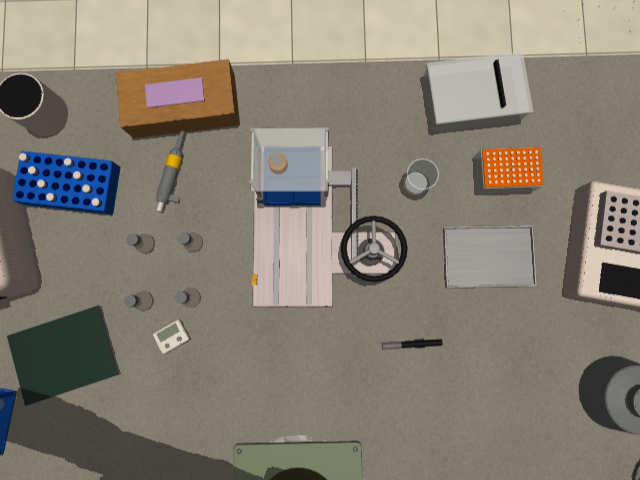

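View pics/wrist0.png

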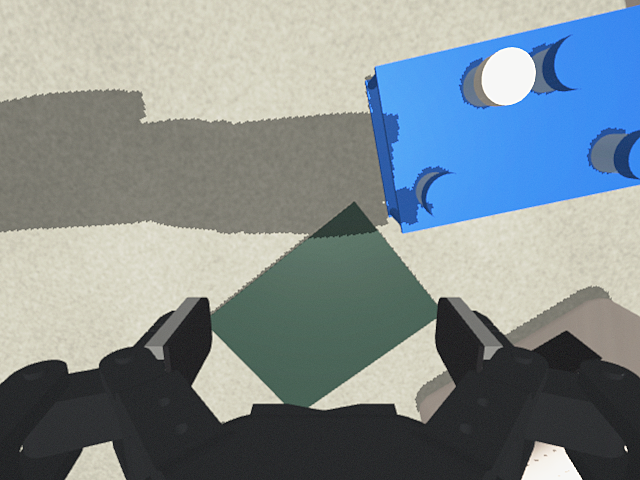

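The top view shows four flasks at about (133,240), (184,239), (131,300) and (181,297). It also shows the wheel hub at (374,248), the tray at (490,257), and one dropper in the far-left cell at (277,162). The brass mark is at (255,281). Next I measure these.

```bash
cat > m.py <<'E'
from h import *
f=grab('top'); g=grab('scene')
P=cloud(f); Q=cloud(g)
# tall blobs around flasks in top
x0,x1,y0,y1=90,215,215,325
z=P[...,2]
def blobs(P,mask,name):
    n,l,st,ce=cv2.connectedComponentsWithStats(mask.astype('uint8'),connectivity=8)
    for i in range(1,n):
        if st[i,4]>=6:
            p=P[l==i]; print(name,ce[i],st[i,4],'mean',p.mean(0),'zmax',p[:,2].max())
m=np.zeros((480,640),bool); m[y0:y1,x0:x1]=z[y0:y1,x0:x1]>72
blobs(P,m,'top flask')
m=(Q[...,2]>72)&(Q[...,1]>50)&(Q[...,1]<450)&(Q[...,0]>250)&(Q[...,0]<800)&(Q[...,2]<100)
blobs(Q,m,'scene flask')
hsv=cv2.cvtColor(f['pixels'],cv2.COLOR_RGB2HSV)
# rim
m=(f['pixels'].max(-1)<60); m[:205]=0;m[292:]=0;m[:,:335]=0;m[:,412:]=0
c,_=cv2.findContours(m.astype('uint8'),cv2.RETR_EXTERNAL,cv2.CHAIN_APPROX_NONE); c=max(c,key=cv2.contourArea)
e=cv2.fitEllipse(c); print('rim',e,onz(f,*e[0],96), 'rim depth z',np.median(P[m][:,2]))
print('diam',np.linalg.norm(onz(f,e[0][0]-e[1][0]/2,e[0][1],96)-onz(f,e[0][0]+e[1][0]/2,e[0][1],96)))
m2=(g['pixels'].max(-1)<60); m2[:225]=0;m2[270:]=0;m2[:,:242]=0;m2[:,303:]=0
c,_=cv2.findContours(m2.astype('uint8'),cv2.RETR_EXTERNAL,cv2.CHAIN_APPROX_NONE); c=max(c,key=cv2.contourArea)
e2=cv2.fitEllipse(c); print('rim scene',e2,onz(g,*e2[0],96))
# dropper orange/ mark
m=(hsv[...,0]>12)&(hsv[...,0]<30)&(hsv[...,1]>130); m[:260]=0;m[295:]=0;m[:,:245]=0;m[:,265:]=0
blobs(P,m,'mark')
for s in [(f,'top0c',(230,120,340,320),5),]:
    pass
cv2.imwrite('pics/crop_sh.png',cv2.resize(f['pixels'][120:315,235:420,::-1],None,fx=3,fy=3,interpolation=cv2.INTER_CUBIC)[:600,:800])
cv2.imwrite('pics/crop_fl.png',cv2.resize(f['pixels'][215:325,90:215,::-1],None,fx=5,fy=5,interpolation=cv2.INTER_CUBIC))
# tray
for uv in [(445,228),(534,227),(445,287),(535,286)]: print('tray',onz(f,*uv,12))
for uv in [(254,305),(331,305)]: print('base',onz(f,*uv,12))
E
python3 m.py
```

```text
top flask [132.94 238.68] 129 mean [551.28 318.92  85.65] zmax 93.89944818909748
top flask [184.16 237.51] 128 mean [551.29 215.32  85.64] zmax 91.13934581039507
top flask [181.44 296.57] 131 mean [433.09 219.7   86.5 ] zmax 94.68503024821644
top flask [130.86 299.83] 137 mean [428.81 320.86  85.58] zmax 92.57756521942565
scene flask [453.13 210.68] 79 mean [432.64 323.99  83.78] zmax 91.83378433137716
scene flask [416.69 215.37] 81 mean [437.62 222.57  83.42] zmax 90.49346270626029
scene flask [471.02 238.55] 94 mean [555.75 321.33  83.76] zmax 91.61323119171311
scene flask [430.16 242.79] 99 mean [555.65 217.71  83.58] zmax 90.72325002897458
scene flask [390.6  299.73] 122 mean [730.13  70.36  85.27] zmax 99.64835384809953
scene flask [516.68 309.39] 128 mean [795.67 317.74  82.11] zmax 86.23558518744062
scene flask [487.86 314.43] 7 mean [798.67 254.27  81.09] zmax 83.4371578593142
rim ((373.5332946777344, 248.67514038085938), (64.91316223144531, 65.6619644165039), 129.43927001953125) [ 519.1  -163.54   96.  ] rim depth z 102.00469223194727
diam 128.30369914762957
rim scene ((271.5644226074219, 245.91375732421875), (34.394775390625, 53.21357345581055), 86.57122802734375) [ 522.11 -161.09   96.  ]
mark [253.94 279.29] 52 mean [467.02  82.89  23.38] zmax 33.20699213325497
tray [ 568.21 -326.35   12.  ]
tray [ 565.97 -515.93   12.  ]
tray [ 442.44 -320.05   12.  ]
tray [ 440.46 -509.31   12.  ]
base [413.22  84.61  12.  ]
base [409.78 -78.25  12.  ]
```

View pics/crop_sh.png

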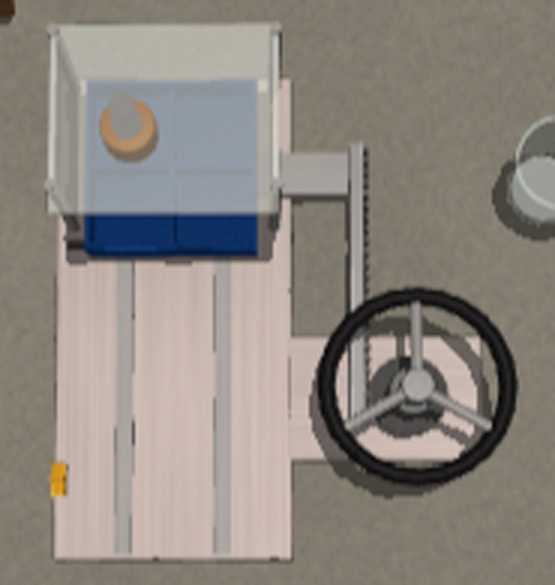

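View pics/crop_fl.png

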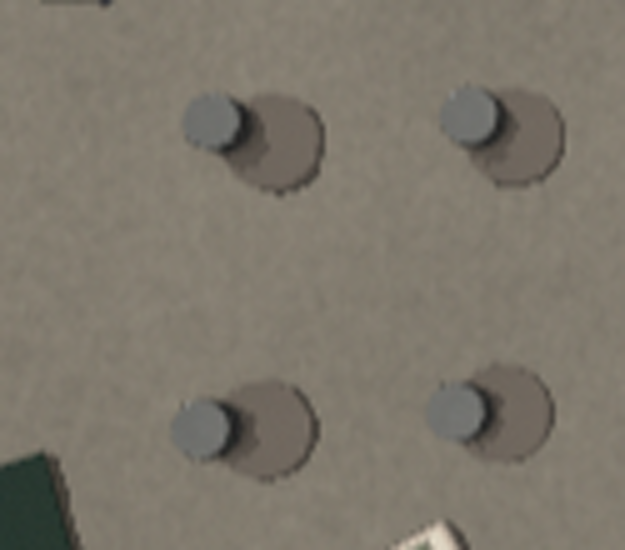

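Hub is at about (520,-162), the shuttle is turned about -1°, the tray is centred near (504,-418), and the flask caps stand 86 mm high. Now I move toward the wheel, turning the tool so its x axis lies along world +y.

```bash
cat > mv.py <<'E'
import sys
from h import *
# usage mv.py x y z yaw : prints tool-frame shift/turn to TCP target, yaw=angle of tool x
def shift(t,yaw=None):
    s=r.read_state(); R=np.array(s['tcp_rot']); d=R.T@(np.array(t)-s['ee_pos'])
    w=np.zeros(3)
    if yaw is not None:
        a=np.radians(yaw); Rt=np.array([[np.cos(a),np.sin(a),0],[np.sin(a),-np.cos(a),0],[0,0,-1]])
        w=np.degrees(cv2.Rodrigues(R.T@Rt)[0].ravel())
    return d,w
if __name__=='__main__':
    a=list(map(float,sys.argv[1:])); s=r.read_state(); print(s['time'],s['ee_pos'],'w',s['width'],'F',s['contact_force'])
    print(*shift(a[:3],a[3] if len(a)>3 else None))
E
python3 mv.py 460 300 218 90
```

```text
0.25 [214.73 533.26 218.5 ] w 85.48913961316319 F [-0.4  -0.25  0.27]
[-314.65 -124.77    0.57] [-0.02  0.02 68.07]
```

Request:
drive_tool(steps=[[-35, -14, 0, 0, 0, 7, 0], [-70, -28, 0, 0, 0, 14, 0.3], [-105, -42, 0, 0, 0, 21, 0.6], [-145, -57, 0, 0, 0, 28, 1], [-180, -71, 0, 0, 0, 35, 1]])

```text
time: 0.67
ee_pos: [356.5, 398.5, 218.6]
tcp_rot: [[-0.54, 0.841, 0.0], [0.841, 0.54, -0.0], [-0.0, -0.0, -1.0]]
contact_force: [0.5, 1.8, 0.3]
width: 38.9
```

```bash
python3 mv.py 470 200 218 90
```

```text
0.6667 [356.52 398.5  218.6 ] w 38.94224213188981 F [0.54 1.8  0.33]
[-228.34  -11.81    0.71] [-0.    0.03 32.72]
```

Request:
drive_tool(steps=[[-40, -2, 0, 0, 0, 7, 1], [-80, -4, 0, 0, 0, 14, 1], [-120, -6, 0, 0, 0, 21, 1], [-160, -8, 0, 0, 0, 28, 1], [-200, -10, 0, 0, 0, 33, 1]])

```text
time: 1.08
ee_pos: [456.8, 223.1, 218.8]
tcp_rot: [[0.011, 1.0, 0.0], [1.0, -0.011, -0.0], [-0.0, 0.0, -1.0]]
contact_force: [1.2, 1.2, 0.4]
width: -0.1
```

```bash
python3 mv.py 487 -162 200 90
```

```text
1.0833 [456.78 223.11 218.8 ] w -0.05951044586210438 F [1.2  1.25 0.37]
[-384.74   34.64   18.92] [ 0.01  0.02 -0.66]
```

Request:
drive_tool(steps=[[-40, 4, 0, 0, 0, 0, 1], [-80, 8, 0, 0, 0, 0, 1], [-120, 12, 0, 0, 0, 0, 1], [-160, 15, 0, 0, 0, 0, 1], [-200, 18, 0, 0, 0, 0, 1]])

```text
time: 1.5
ee_pos: [472.3, 21.1, 218.9]
tcp_rot: [[0.011, 1.0, 0.0], [1.0, -0.011, -0.0], [-0.0, 0.0, -1.0]]
contact_force: [0.9, 0.8, -0.7]
width: 0.1
```

Request:
drive_tool(steps=[[-40, 3, 0, 0, 0, 0, 1], [-80, 7, 0, 0, 0, 0, 1], [-120, 11, 0, 0, 0, 0, 1], [-160, 14, 0, 0, 0, 0, 1], [-185, 16, 0, 0, 0, 0, 1]])

```text
time: 1.92
ee_pos: [485.6, -168.3, 219.1]
tcp_rot: [[0.014, 1.0, 0.0], [1.0, -0.014, -0.002], [-0.002, 0.0, -1.0]]
contact_force: [0.5, -1.2, -0.2]
width: -0.1
```

```bash
python3 mv.py 487 -162 106 90; python3 -c "
from h import *
f=grab('wrist');save(f,'w1')
m=(f['pixels'].max(-1)<45)
"
```

```text
1.9167 [ 485.6  -168.33  219.05] w -0.14232893540952993 F [ 0.46 -1.17 -0.24]
[  6.52   1.25 113.04] [ 0.03  0.09 -0.82]
```

View pics/w1.png

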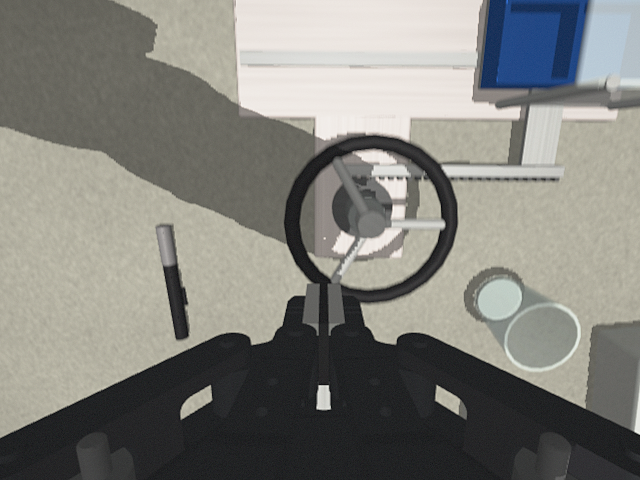

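Wrist picture: the wheel is centred at about (371,218), with the closed fingers at about (323,300). The gap on the robot's side lies between spokes 120° and 240°. I check the hub with a ray cast, then go down.

```bash
python3 -c "
from h import *
f=grab('wrist')
m=(f['pixels'].max(-1)<45); m[282:]=0;m[:120]=0;m[:,:275]=0;m[:,470:]=0
# scan rim outer radially from hub guess
pts=[]
for a in np.radians(np.arange(-200,70,4)):
    rr=np.arange(120,60,-.5); u=371+rr*np.cos(a); v=218+rr*np.sin(a)
    ok=m[v.astype(int).clip(0,479),u.astype(int)]
    if ok.any(): i=ok.argmax(); pts.append(onz(f,u[i],v[i],96)[:2])
p=np.array(pts); A=np.c_[2*p,np.ones(len(p))]; c=np.linalg.lstsq(A,(p**2).sum(1),rcond=None)[0]
print(len(p),c[:2],np.sqrt(c[2]+c[0]**2+c[1]**2))
print(onz(f,371,218,104))
"
```

```text
68 [ 522.41 -162.29] 64.52660142187469
[ 521.42 -162.79  104.  ]
```

Request:
drive_tool(steps=[[6, 2, 30, 0, 0, -1, 1], [6, 2, 60, 0, 0, -1, 1], [6, 2, 90, 0, 0, -1, 1], [6, 2, 113, 0, 0, -1, 1], [6, 2, 113, 0, 0, -1, 1]])

```text
time: 2.43
ee_pos: [486.2, -161.7, 102.5]
tcp_rot: [[-0.001, 1.0, -0.005], [1.0, 0.001, -0.0], [-0.0, -0.005, -1.0]]
contact_force: [-0.5, 0.9, -1.0]
width: 0.4
```

```bash
cat > arc.py <<'E'
import sys
from mv import *
# arc.py a1 step n r z: rows along circle from current angle
step,n,R,z=map(float,sys.argv[1:5]); H=np.array([521,-162.5])
s=r.read_state(); d=s['ee_pos'][:2]-H; a0=np.degrees(np.arctan2(d[1],d[0])); print(s['time'],s['ee_pos'],'ang',a0%360,'r',np.hypot(*d),'F',s['contact_force'])
for i in range(1,int(n)+1):
    a=np.radians(a0+step*i); print(np.round(shift([H[0]+R*np.cos(a),H[1]+R*np.sin(a),z])[0]))
E
python3 arc.py 10 5 33 106
```

```text
2.4333 [ 486.2  -161.66  102.49] ang 178.61762481639008 r 34.8070079606397 F [-0.5   0.95 -0.96]
[-6.  2. -4.]
[-11.   3.  -4.]
[-17.   6.  -4.]
[-21.   9.  -4.]
[-26.  13.  -4.]
```

Request:
drive_tool(steps=[[-6, 2, -2, 0, 0, 0, 1], [-11, 3, -3, 0, 0, 0, 1], [-17, 6, -3, 0, 0, 0, 1], [-21, 9, -3, 0, 0, 0, 1], [-26, 13, -3, 0, 0, 0, 1]])

```text
time: 2.85
ee_pos: [499.9, -188.4, 106.4]
tcp_rot: [[-0.001, 1.0, -0.003], [1.0, 0.001, -0.001], [-0.001, -0.003, -1.0]]
contact_force: [-0.6, 0.8, -0.6]
width: -0.0
```

```bash
python3 arc.py 10 5 33 105
```

```text
2.85 [ 499.88 -188.38  106.36] ang 230.7823732895594 r 33.399192017258045 F [-0.63  0.85 -0.62]
[-3.  5.  1.]
[-5. 10.  1.]
[-7. 16.  1.]
[-7. 22.  1.]
[-7. 27.  1.]
```

Request:
drive_tool(steps=[[-3, 5, 1, 0, 0, 0, 1], [-5, 10, 1, 0, 0, 0, 1], [-7, 16, 1, 0, 0, 0, 1], [-7, 22, 1, 0, 0, 0, 1], [-7, 27, 1, 0, 0, 0, 1]])

```text
time: 3.27
ee_pos: [527.6, -195.1, 105.2]
tcp_rot: [[-0.001, 1.0, -0.003], [1.0, 0.001, -0.001], [-0.001, -0.003, -1.0]]
contact_force: [-0.2, 0.1, -0.6]
width: -0.1
```

```bash
python3 arc.py 10 5 33 105;  python3 -c "
from h import *
f=grab('top');save(f,'top1')"
```

```text
3.2667 [ 527.65 -195.14  105.23] ang 281.5090048693801 r 33.31347486702918 F [-0.2   0.05 -0.57]
[2. 5. 0.]
[ 4. 11.  0.]
[ 8. 15.  0.]
[12. 19.  0.]
[17. 22.  0.]
```

View pics/top1.png

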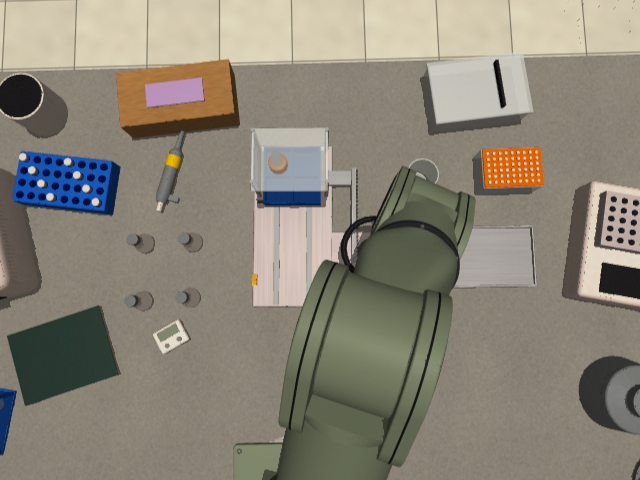

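```bash
python3 -c "
from h import *
f=grab('wrist');save(f,'w2')"
```

```text
(no output)
```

View pics/w2.png

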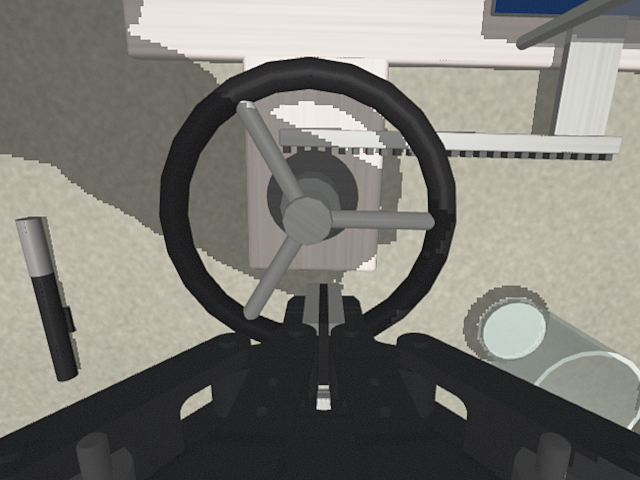

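```bash
python3 -c "
from h import *
f=grab('wrist');P=cloud(f)
for uv in [(312,290),(335,290),(312,310),(335,310),(335,325),(300,305),(350,305),(323,287),(380,220),(310,215),(260,300),(310,70)]: print(uv,f['pixels'][uv[1],uv[0]],P[uv[1],uv[0]])
s=r.read_state();T=s['ee_pos'];R=s['tcp_rot']
for z in (0,6,25): print(proj(f,T+R@np.array([0,0,z])))"
```

```text
(312, 290) [103 101  98] [ 524.08 -184.14  128.57]
(335, 290) [102 102 100] [ 532.75 -184.    128.81]
(312, 310) [ 99 100  97] [ 524.65 -183.83  146.46]
(335, 310) [103 103 101] [ 532.28 -184.06  145.9 ]
(335, 325) [109 108 105] [ 532.04 -184.66  155.23]
(300, 305) [34 36 40] [ 519.76 -188.31  132.9 ]
(350, 305) [32 32 37] [ 538.1  -187.5   134.49]
(323, 287) [30 32 32] [ 528.22 -184.13  125.58]
(380, 220) [133 135 132] [ 552.91 -163.04  100.23]
(310, 215) [128 131 126] [ 522.58 -160.05  104.67]
(260, 300) [128 129 126] [ 498.89 -201.36   99.38]
(310, 70) [71 69 71] [ 522.85 -103.17  102.36]
[320.54 292.35]
[320.62 287.24]
[320.84 273.12]
```

```bash
python3 -c "
from h import *
f=grab('wrist');P=cloud(f)
for v in range(274,300,2): print(v,f['pixels'][v,315],f['depth'][v,315],P[v,315])
print(proj(f,[528,-184,80]),proj(f,[528,-184,120]),proj(f,[528,-184,105]))
cv2.imwrite('pics/w2c.png',cv2.resize(f['pixels'][230:420,220:430,::-1],None,fx=3,fy=3))
print(r.read_state()['width'])"
```

```text
274 [112 110 102] 275.47534 [ 521.42 -224.69    0.75]
276 [111 109 101] 276.03067 [ 521.41 -226.3     0.61]
278 [110 109 100] 276.7753 [ 521.4  -227.99    0.29]
280 [111 109 101] 277.1552 [ 521.39 -229.55    0.32]
282 [114 113 103] 277.35846 [ 521.39 -231.05    0.52]
284 [98 98 96] 147.00594 [ 524.53 -184.07  122.85]
286 [103 104  99] 143.84035 [ 524.61 -183.64  126.01]
288 [ 99 100  98] 142.71643 [ 524.64 -183.95  127.26]
290 [ 99 100  98] 141.1139 [ 524.68 -184.07  128.95]
292 [103 104 101] 138.59306 [ 524.74 -183.81  131.49]
294 [103 102 100] 137.56929 [ 524.77 -184.11  132.63]
296 [102 101 100] 135.46866 [ 524.82 -183.98  134.77]
298 [102 102 100] 134.86308 [ 524.84 -184.43  135.52]
[324.   252.23] [323.86 281.21] [323.92 268.75]
0.03987688182057485
```

View pics/w2c.png

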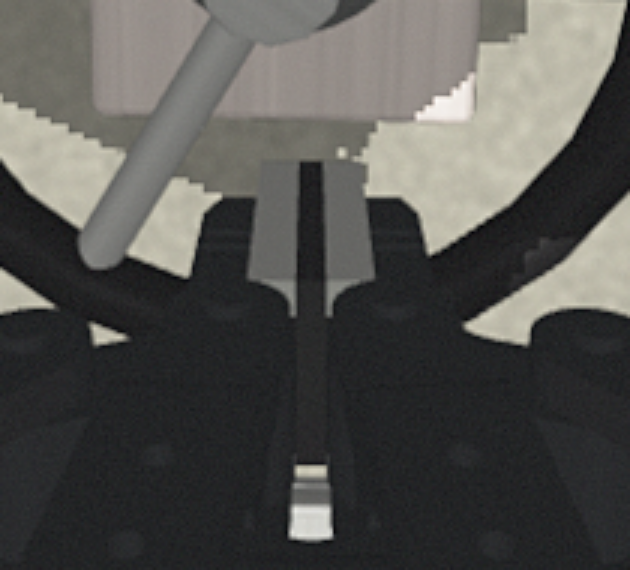

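The wrist depth shows the shut fingertips at z≈122 while the TCP reads 105. So the tips are about 17 mm behind the TCP, not 25 mm ahead, and they passed over the spoke without touching it. The floor and rim heights from the same picture are right, so I trust this and go 37 mm lower. That is also safe if the text's value is right, because the space below the rim is free.

Request:
drive_tool(steps=[[0, 0, 12, 0, 0, 0, 1], [0, 0, 24, 0, 0, 0, 1], [0, 0, 37, 0, 0, 0, 1], [0, 0, 37, 0, 0, 0, 1]])

```text
time: 3.8
ee_pos: [525.6, -194.7, 66.4]
tcp_rot: [[-0.001, 1.0, -0.007], [1.0, 0.001, 0.0], [0.0, -0.007, -1.0]]
contact_force: [-0.0, 0.3, 0.2]
width: -0.0
```

```bash
python3 arc.py 10 5 33 68;  python3 -c "
from h import *
f=grab('wrist');save(f,'w3');P=cloud(f)
for v in range(276,300,4): print(v,P[v,315])"
```

```text
3.8 [ 525.56 -194.72   66.39] ang 278.0478672384451 r 32.54505556920175 F [-0.05  0.27  0.17]
[ 1.  6. -2.]
[ 3. 11. -2.]
[ 6. 16. -2.]
[10. 20. -2.]
[15. 23. -2.]
276 [ 521.01 -207.3    12.02]
280 [ 521.01 -209.7    12.37]
284 [ 523.08 -183.45   85.09]
288 [ 523.19 -183.51   89.03]
292 [ 523.26 -184.02   91.7 ]
296 [ 523.39 -183.55   96.49]
```

View pics/w3.png

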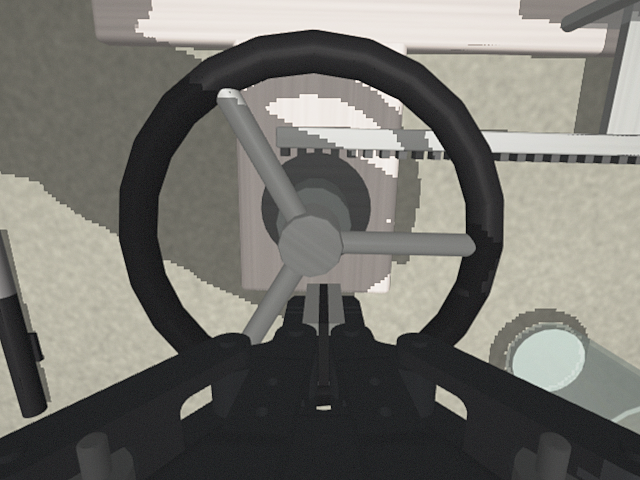

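Request:
drive_tool(steps=[[1, 6, 2, 0, 0, 0, 1], [3, 11, 2, 0, 0, 0, 1], [6, 16, 2, 0, 0, 0, 1], [10, 20, 2, 0, 0, 0, 1], [15, 23, 2, 0, 0, 0, 1]])

```text
time: 4.27
ee_pos: [549.7, -179.4, 65.8]
tcp_rot: [[-0.001, 1.0, -0.005], [1.0, 0.001, -0.0], [-0.0, -0.005, -1.0]]
contact_force: [-0.2, 0.7, 0.2]
width: 0.3
```

```bash
python3 arc.py 10 5 33 65
```

```text
4.2667 [ 549.72 -179.42   65.76] ang 329.49604946694444 r 33.334695668851374 F [-0.18  0.74  0.21]
[5. 2. 1.]
[11.  4.  1.]
[17.  4.  1.]
[22.  4.  1.]
[28.  2.  1.]
```

Request:
drive_tool(steps=[[5, 2, 1, 0, 0, 0, 1], [11, 4, 1, 0, 0, 0, 1], [17, 4, 1, 0, 0, 0, 1], [22, 4, 1, 0, 0, 0, 1], [28, 2, 1, 0, 0, 0, 1]])

```text
time: 4.68
ee_pos: [552.5, -153.4, 65.3]
tcp_rot: [[-0.0, 1.0, -0.003], [1.0, 0.0, -0.004], [-0.004, -0.003, -1.0]]
contact_force: [3.9, -14.8, 0.8]
width: -0.1
```

```bash
python3 arc.py 10 5 33 65;python3 -c "
from h import *
f=grab('wrist');save(f,'w4')"
```

```text
4.6833 [ 552.5  -153.38   65.26] ang 16.141190693890614 r 32.796257625656494 F [  3.9  -14.82   0.79]
[ 5. -2.  0.]
[10. -5.  0.]
[15. -9.  0.]
[ 18. -13.   0.]
[ 21. -18.   0.]
```

View pics/w4.png

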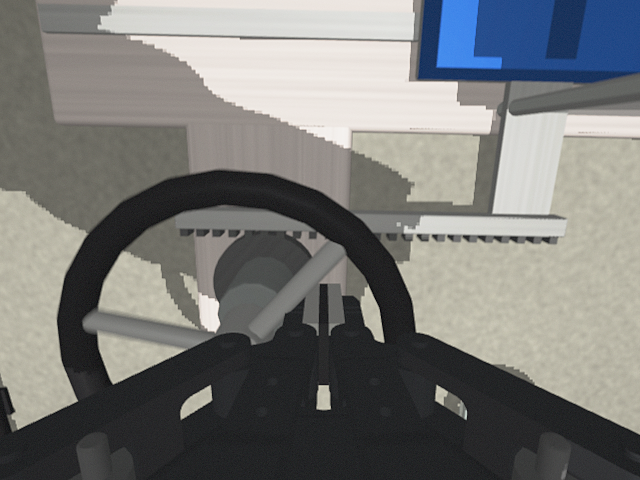

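Contact made: about 15 N, and the crate is moving. I keep cranking.

Request:
drive_tool(steps=[[5, -2, 0, 0, 0, 0, 1], [10, -5, 0, 0, 0, 0, 1], [15, -9, 0, 0, 0, 0, 1], [18, -13, 0, 0, 0, 0, 1], [21, -18, 0, 0, 0, 0, 1]])

```text
time: 5.15
ee_pos: [536.2, -130.7, 65.9]
tcp_rot: [[-0.002, 1.0, 0.002], [1.0, 0.002, -0.004], [-0.004, 0.002, -1.0]]
contact_force: [10.3, -4.5, -0.6]
width: 0.2
```

```bash
python3 arc.py 10 5 33 65
```

```text
5.15 [ 536.15 -130.71   65.89] ang 64.51268601855637 r 35.21812841446644 F [10.25 -4.47 -0.63]
[ 0. -6.  1.]
[  1. -12.   1.]
[  1. -18.   1.]
[  0. -23.   1.]
[ -2. -29.   1.]
```

Request:
drive_tool(steps=[[0, -6, 1, 0, 0, 0, 1], [1, -12, 1, 0, 0, 0, 1], [1, -18, 1, 0, 0, 0, 1], [0, -23, 1, 0, 0, 0, 1], [-2, -29, 1, 0, 0, 0, 1]])

```text
time: 5.57
ee_pos: [509.1, -131.9, 65.4]
tcp_rot: [[-0.003, 1.0, 0.006], [1.0, 0.003, -0.004], [-0.004, 0.006, -1.0]]
contact_force: [9.5, 2.4, -1.7]
width: 0.2
```

```bash
python3 arc.py 10 5 33 65; python3 -c "
from h import *
f=grab('top');save(f,'top2')
g=grab('scene');save(g,'scene2')"
```

```text
5.5667 [ 509.06 -131.85   65.38] ang 111.28776625301532 r 32.893434458814994 F [ 9.53  2.37 -1.75]
[-2. -5.  0.]
[ -6. -10.   0.]
[-10. -14.   0.]
[-15. -17.   0.]
[-20. -19.   0.]
```

View pics/top2.png

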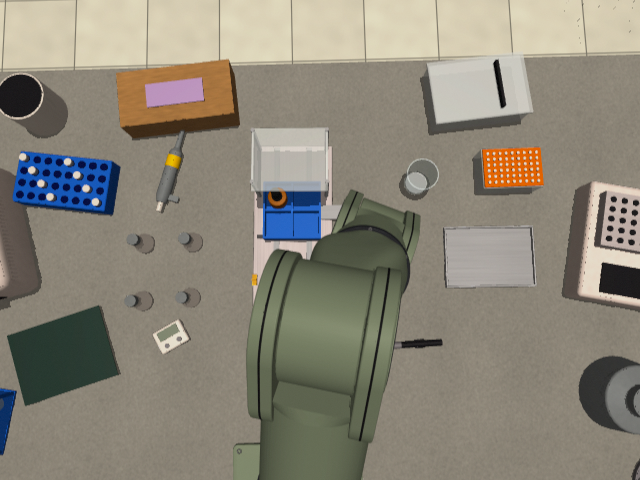

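View pics/scene2.png

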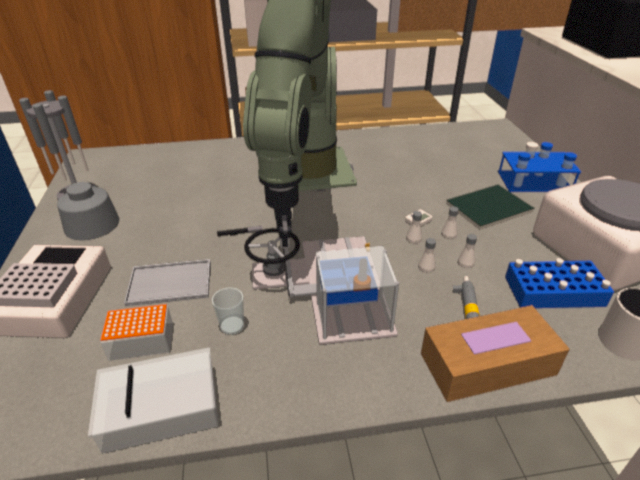

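Only one dropper shows, in the far-left cell at (277,196), and the crate has come out about 73 mm. I continue.

Request:
drive_tool(steps=[[-2, -5, 0, 0, 0, 0, 1], [-6, -10, 0, 0, 0, 0, 1], [-10, -14, 0, 0, 0, 0, 1], [-15, -17, 0, 0, 0, 0, 1], [-20, -19, 0, 0, 0, 0, 1]])

```text
time: 6.08
ee_pos: [489.5, -150.9, 65.3]
tcp_rot: [[-0.004, 1.0, 0.004], [1.0, 0.004, -0.003], [-0.003, 0.004, -1.0]]
contact_force: [5.4, 10.2, 2.1]
width: 0.1
```

```bash
python3 arc.py 10 5 33 65
```

```text
6.0833 [ 489.45 -150.92   65.34] ang 159.84404742178805 r 33.60778557189525 F [ 5.36 10.18  2.06]
[-6. -1.  0.]
[-11.  -1.   0.]
[-17.  -1.   0.]
[-23.   0.   0.]
[-28.   3.   0.]
```

Request:
drive_tool(steps=[[-6, -1, 0, 0, 0, 0, 1], [-11, -1, 0, 0, 0, 0, 1], [-17, -1, 0, 0, 0, 0, 1], [-23, 0, 0, 0, 0, 0, 1], [-28, 3, 0, 0, 0, 0, 1]])

```text
time: 6.5
ee_pos: [491.6, -176.8, 65.2]
tcp_rot: [[-0.005, 1.0, 0.001], [1.0, 0.005, 0.001], [0.001, 0.001, -1.0]]
contact_force: [-4.9, 13.2, 2.8]
width: 0.4
```

```bash
python3 arc.py 10 5 33 65; python3 -c "
from h import *
f=grab('top');save(f,'top3')
cv2.imwrite('pics/top3c.png',cv2.resize(f['pixels'][180:315,235:370,::-1],None,fx=4,fy=4,interpolation=cv2.INTER_CUBIC))
g=grab('wrist');save(g,'w5')"
```

```text
6.5 [ 491.62 -176.79   65.22] ang 205.93915990448065 r 32.66614201066655 F [-4.92 13.19  2.81]
[-5.  3.  0.]
[-9.  6.  0.]
[-13.  11.   0.]
[-16.  16.   0.]
[-18.  21.   0.]
```

View pics/top3c.png

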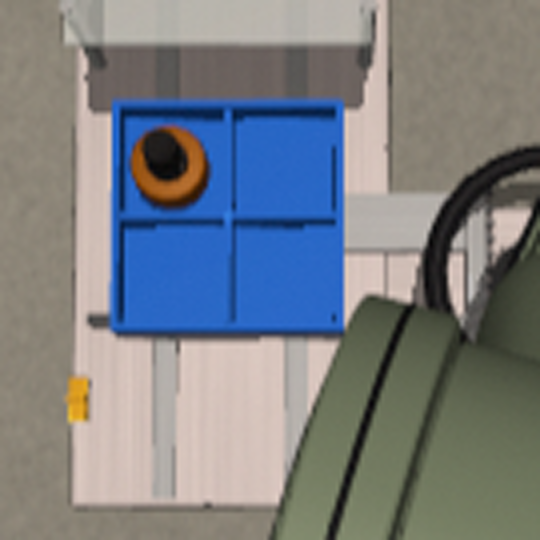

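View pics/w5.png

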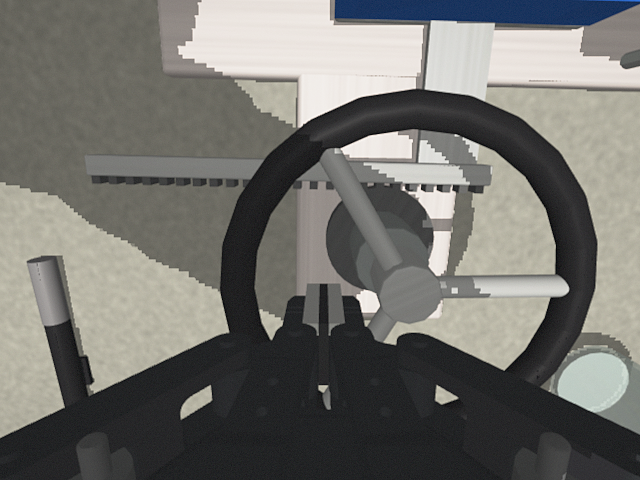

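```bash
cat > pm.py <<'E'
from h import *
f=grab('top'); P=cloud(f)
im=f['pixels'].astype(int); hsv=cv2.cvtColor(f['pixels'],cv2.COLOR_RGB2HSV)
m=(hsv[...,0]>12)&(hsv[...,0]<30)&(hsv[...,1]>130); m[:268]=0;m[292:]=0;m[:,:248]=0;m[:,262:]=0
vv,uu=np.nonzero(m); print('mark px',uu.mean(),vv.mean(),uu.min(),uu.max(),vv.min(),vv.max(), 'z',np.percentile(P[m][:,2],[10,50,90]))
for z in (20,22,24): print('mark ctr',onz(f,uu.mean(),(vv.min()+vv.max())/2,z))
d=(im.max(-1)<90); d[:195]=0;d[290:]=0;d[:,:254]=0;d[:,263]=d[:,263];d[:,264:]=0
n,l,st,ce=cv2.connectedComponentsWithStats(d.astype('uint8'))
for i in range(1,n):
    if st[i,4]>3:
        print('dark',st[i],ce[i],'z',np.percentile(P[l==i][:,2],[10,50,90]),onz(f,*ce[i],24))
cv2.imwrite('pics/pm.png',cv2.resize(f['pixels'][240:300,240:300,::-1],None,fx=10,fy=10,interpolation=cv2.INTER_NEAREST))
E
python3 pm.py
```

```text
mark px 253.94230769230768 279.28846153846155 252 256 274 284 z [19.26 21.75 30.81]
mark ctr [467.78  83.3   20.  ]
mark ctr [467.69  83.06  22.  ]
mark ctr [467.6   82.81  24.  ]
dark [258 195   4   3   9] [259.56 195.67] z [13.29 18.2  30.87] [645.73  69.26  24.  ]
dark [257 260   5   2  10] [259.  260.5] z [28.52 31.39 33.72] [506.41  71.78  24.  ]
```

View pics/pm.png

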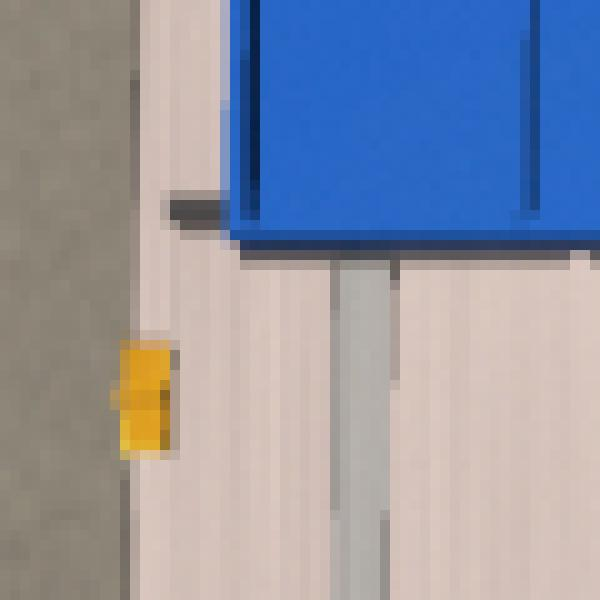

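The pointer is at (259,260.5) and the mark rib at (254,279), so about 38 mm remain (about 73°). I push about 65° more, then look closely.

Request:
drive_tool(steps=[[-5, 3, 0, 0, 0, 0, 1], [-9, 6, 0, 0, 0, 0, 1], [-13, 11, 0, 0, 0, 0, 1], [-16, 16, 0, 0, 0, 0, 1], [-18, 21, 0, 0, 0, 0, 1]])

```text
time: 7.07
ee_pos: [511.3, -195.2, 64.8]
tcp_rot: [[-0.004, 1.0, -0.003], [1.0, 0.004, 0.001], [0.001, -0.003, -1.0]]
contact_force: [-11.6, 4.0, 0.0]
width: 0.1
```

```bash
python3 arc.py 5 4 33 65; python3 pm.py
```

```text
7.0667 [ 511.34 -195.21   64.79] ang 253.54346662003184 r 34.10777976351135 F [-11.64   3.97   0.04]
[ 0.  3. -0.]
[-0.  6. -0.]
[-0.  9. -0.]
[-0. 12. -0.]
mark px 253.94230769230768 279.28846153846155 252 256 274 284 z [18.83 21.99 29.03]
mark ctr [467.78  83.3   20.  ]
mark ctr [467.69  83.06  22.  ]
mark ctr [467.6   82.81  24.  ]
dark [258 195   4   3   9] [259.56 195.67] z [13.01 20.04 28.48] [645.73  69.26  24.  ]
dark [257 271   5   2   9] [259.22 271.44] z [29.17 30.81 31.9 ] [483.26  71.53  24.  ]
```

View pics/pm.png

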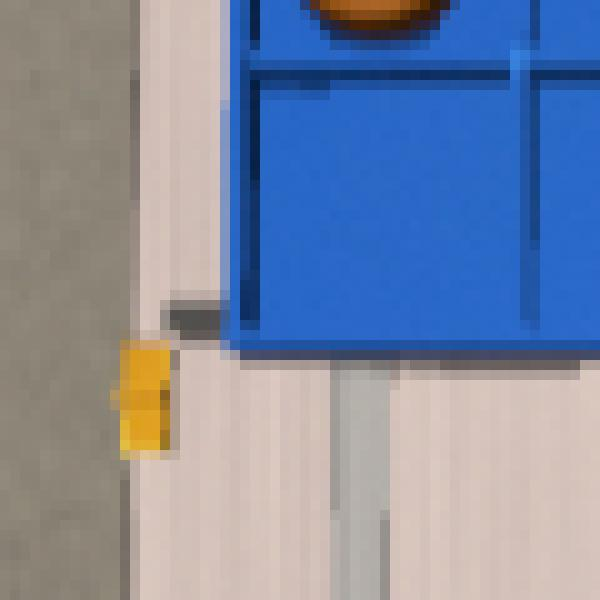

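Request:
drive_tool(steps=[[0, 3, 0, 0, 0, 0, 1], [0, 6, 0, 0, 0, 0, 1], [0, 9, 0, 0, 0, 0, 1], [0, 12, 0, 0, 0, 0, 1], [1, 14, 0, 0, 0, 0, 1]])

```text
time: 7.53
ee_pos: [525.0, -194.4, 64.3]
tcp_rot: [[-0.004, 1.0, -0.005], [1.0, 0.004, 0.0], [0.0, -0.005, -1.0]]
contact_force: [-9.0, -0.3, -1.0]
width: 0.2
```

```bash
python3 arc.py 2 4 33 65; python3 pm.py; python3 -c "
from h import *
f=grab('wrist');save(f,'w6')"
```

```text
7.5333 [ 525.02 -194.43   64.33] ang 277.183251651402 r 32.18066606882689 F [-9.01 -0.27 -1.02]
[-1.  1. -1.]
[-0.  2. -1.]
[-0.  3. -1.]
[ 0.  5. -1.]
mark px 253.94230769230768 279.28846153846155 252 256 274 284 z [19.29 21.75 32.57]
mark ctr [467.78  83.3   20.  ]
mark ctr [467.69  83.06  22.  ]
mark ctr [467.6   82.81  24.  ]
dark [258 195   4   2   8] [259.5 195.5] z [12.96 17.78 33.61] [646.1   69.38  24.  ]
dark [257 278   5   2   9] [258.78 278.44] z [ 8.94 29.74 34.06] [468.54  72.61  24.  ]
```

View pics/pm.png

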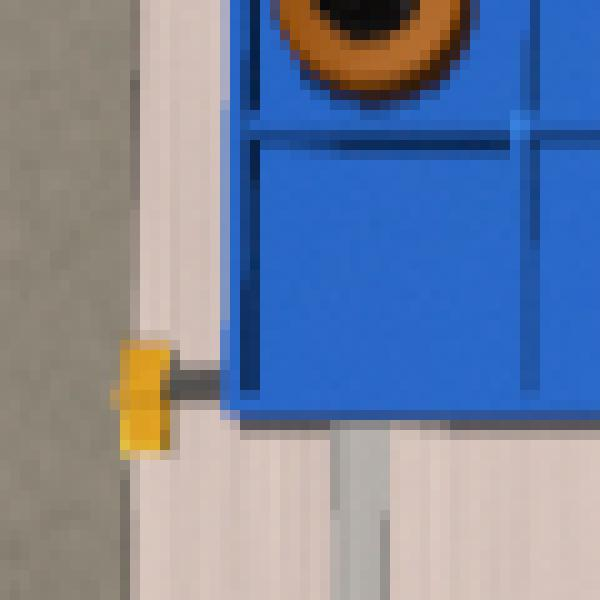

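View pics/w6.png

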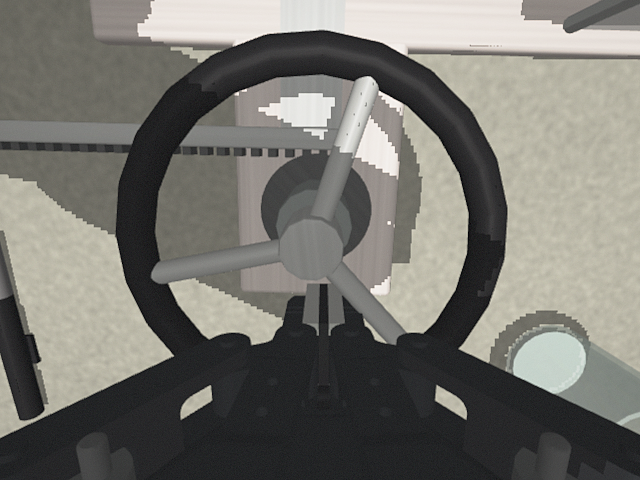

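Request:
drive_tool(steps=[[0, 2, 0, 0, 0, 0, 1], [0, 3, 0, 0, 0, 0, 1]])

```text
time: 7.8
ee_pos: [527.2, -194.1, 64.0]
tcp_rot: [[-0.004, 1.0, -0.008], [1.0, 0.004, 0.0], [0.0, -0.008, -1.0]]
contact_force: [-9.1, -2.1, -0.1]
width: -0.1
```

```bash
cat >> pm.py <<'E'
g=f['pixels'].astype(float).sum(-1)
for c in (258,259,260,261):
    col=g[268:290,c]; w=np.clip(np.median(col)-60-col,0,None); print('ptr sub',c,(w*np.arange(268,290)).sum()/max(w.sum(),1))
b=f['pixels'][270:290,251:257].astype(int); print(b[...,0].tolist())
E
python3 arc.py 2 4 33 65; python3 pm.py
```

```text
7.8 [ 527.17 -194.15   64.03] ang 281.0330418685059 r 32.24220176649738 F [-9.09 -2.06 -0.1 ]
[-1.  1. -1.]
[-0.  2. -1.]
[ 0.  3. -1.]
[ 0.  5. -1.]
mark px 253.94230769230768 279.28846153846155 252 256 274 284 z [18.16 21.66 30.36]
mark ctr [467.78  83.3   20.  ]
mark ctr [467.69  83.06  22.  ]
mark ctr [467.6   82.81  24.  ]
dark [258 195   4   2   8] [259.5 195.5] z [13.88 19.93 29.67] [646.1   69.38  24.  ]
dark [257 278   5   2  10] [259.  278.5] z [28.18 31.72 34.36] [468.42  72.14  24.  ]
ptr sub 258 278.8967391304348
ptr sub 259 278.91256830601094
ptr sub 260 278.8862144420131
ptr sub 261 278.90065502183404
[[139, 141, 169, 214, 211, 214], [138, 140, 170, 214, 210, 213], [136, 138, 169, 216, 211, 213], [135, 139, 164, 204, 199, 202], [138, 166, 192, 206, 207, 209], [141, 191, 218, 220, 222, 222], [140, 194, 219, 220, 222, 221], [140, 195, 219, 220, 223, 193], [155, 203, 223, 223, 225, 138], [179, 204, 214, 211, 213, 119], [165, 199, 213, 212, 213, 153], [140, 213, 222, 222, 224, 180], [139, 222, 222, 223, 224, 181], [140, 223, 222, 224, 225, 162], [143, 226, 225, 225, 226, 156], [143, 193, 211, 222, 222, 193], [140, 142, 188, 218, 215, 214], [140, 131, 190, 216, 215, 214], [143, 120, 190, 217, 214, 214], [143, 121, 191, 216, 216, 213]]
```

The pointer is at sub-pixel row 278.9 and the rib at 279.1, an offset of about 0.2–0.5 mm. I back off and lift out.

Request:
drive_tool(steps=[[0, -7, 0, 0, 0, 0, 1], [0, -7, -30, 0, 0, 0, 1], [0, -7, -65, 0, 0, 0, 0.8], [0, -7, -100, 0, 0, 0, 0.6], [0, -7, -130, 0, 0, 0, 0.5]])

```text
time: 8.27
ee_pos: [521.1, -194.1, 196.4]
tcp_rot: [[-0.004, 1.0, -0.006], [1.0, 0.004, -0.0], [-0.0, -0.006, -1.0]]
contact_force: [0.4, 0.4, 0.3]
width: 36.0
```

```bash
python3 pm.py | grep -E 'ptr'
cat > obj.py <<'E'
from h import *
f=grab('top'); g=grab('scene'); P=cloud(f)
hsv=cv2.cvtColor(f['pixels'],cv2.COLOR_RGB2HSV)
# amber body ring
m=(hsv[...,0]<18)&(hsv[...,1]>120)&(P[...,2]>20)&(P[...,2]<130)&(P[...,1]>-80)&(P[...,1]<90)&(P[...,0]>400)&(P[...,0]<760)
m=(hsv[...,0]<18)&(hsv[...,1]>120); m[:,:262]=0; m[:,325:]=0; m[:200]=0; m[285:]=0
if m.sum()>20:
    c,_=cv2.findContours(m.astype('uint8'),cv2.RETR_EXTERNAL,cv2.CHAIN_APPROX_NONE);c=max(c,key=cv2.contourArea)
    e=cv2.fitEllipse(c);print('body',e,onz(f,*e[0],64))
# blue crate
b=(hsv[...,0]>100)&(hsv[...,0]<125)&(hsv[...,1]>150); b[:195]=0;b[300:]=0;b[:,:250]=0;b[:,340:]=0
c,_=cv2.findContours(b.astype('uint8'),cv2.RETR_EXTERNAL,cv2.CHAIN_APPROX_NONE);c=max(c,key=cv2.contourArea)
rect=cv2.minAreaRect(c);print('crate',rect)
bx=cv2.boxPoints(rect); print(np.array([onz(f,*p,56)[:2] for p in bx]), 'ctr',onz(f,*rect[0],56))
w=(P[...,2]>75)&(P[...,2]<135)
w[:,:258]=0;w[:,330:]=0;w[:198]=0;w[290:]=0
n,l,st,ce=cv2.connectedComponentsWithStats(w.astype('uint8'))
for i in range(1,n):
    if st[i,4]>5: print('tall',ce[i],st[i,4],P[l==i].mean(0),onz(f,*ce[i],116))
cv2.imwrite('pics/obj.png',cv2.resize(f['pixels'][190:310,235:385,::-1],None,fx=5,fy=5,interpolation=cv2.INTER_CUBIC))
E
python3 obj.py
```

```text
ptr sub 258 279.06720867208674
ptr sub 259 279.0620239390642
ptr sub 260 279.04307012700167
ptr sub 261 279.05263157894734
body ((276.8404846191406, 240.46409606933594), (17.69574737548828, 18.77387809753418), 134.68710327148438) [543.55  30.32  64.  ]
crate ((290.9999694824219, 253.5), (57.99999237060547, 56.99999237060547), -0.0)
[[459.67  62.46]
 [577.4   61.27]
 [574.61 -58.8 ]
 [457.1  -56.11]] ctr [516.83   2.17  56.  ]
tall [275.24 237.82] 101 [543.85  30.02 106.68] [542.78  29.3  116.  ]
```

View pics/obj.png

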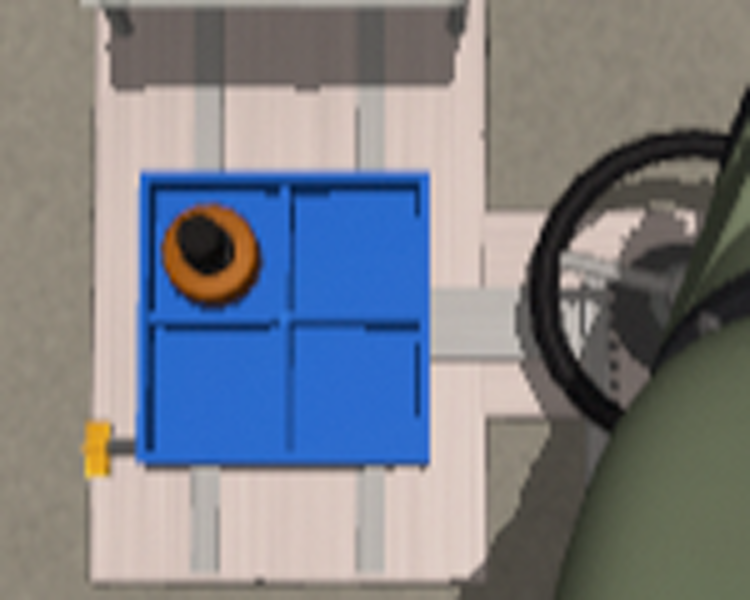

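The dropper bulb is at (543.5,30), the crate centre is near (517,1.5), and the pointer still sits on the rib. I move above the dropper.

Request:
drive_tool(steps=[[40, 4, 0, 0, 0, 0, 0.5], [80, 8, 0, 0, 0, 0, 0.45], [120, 12, 0, 0, 0, 0, 0.45], [160, 16, 0, 0, 0, 0, 0.45], [195, 20, 0, 0, 0, 0, 0.45]])

```text
time: 8.83
ee_pos: [540.3, 3.6, 194.9]
tcp_rot: [[-0.005, 1.0, -0.005], [1.0, 0.005, -0.0], [-0.0, -0.005, -1.0]]
contact_force: [0.8, -0.0, -0.7]
width: 47.0
```

Request:
drive_tool(steps=[[28, 3, 0, 0, 0, 0, 0.45], [28, 3, 15, 0, 0, 0, 0.45], [28, 3, 30, 0, 0, 0, 0.45], [28, 3, 40, 0, 0, 0, 0.45]])

```text
time: 9.17
ee_pos: [542.0, 32.2, 152.8]
tcp_rot: [[-0.006, 1.0, -0.007], [1.0, 0.006, -0.001], [-0.001, -0.007, -1.0]]
contact_force: [0.3, -0.1, -1.5]
width: 47.0
```

```bash
python3 mv.py 543.5 30 63 89; python3 -c "
from h import *
f=grab('wrist');save(f,'w7')"
```

```text
9.1667 [541.97  32.18 152.77] w 47.009803686550455 F [ 0.33 -0.14 -1.52]
[-2.13  2.19 89.76] [-0.43  0.04  1.35]
```

View pics/w7.png

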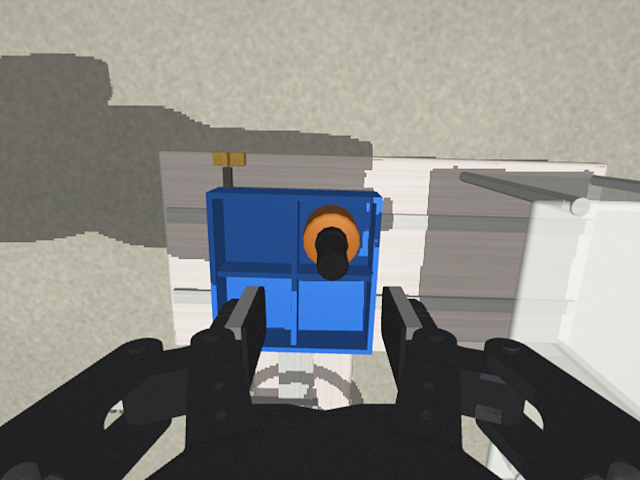

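Wrist view: the bulb top is at (332,265), centred between the jaws, and the pointer (u≈228) meets the rib (u≈229). I measure the bulb's height, cell walls and wall tops from here.

```bash
python3 -c "
from h import *
f=grab('wrist');P=cloud(f)
m=(f['pixels'].max(-1)<60);m[:225]=0;m[285:]=0;m[:,:310]=0;m[:,355:]=0
p=P[m]; print(p[:,2].max(), np.percentile(p[:,2],95)); t=p[p[:,2]>100]; print(len(t),t.min(0),t.max(0),t.mean(0))
o=onz(f,332,268,116);print('ray top',o)
for uv in [(297,276),(298,230),(245,272),(213,330),(369,330),(377,195)]: print(uv,onz(f,*uv,56), P[uv[1],uv[0]])
for uv in [(250,230),(250,310),(335,305)]: print('floor',P[uv[1],uv[0]])
for v in range(285,300,3): print(P[v,262], P[v,388])
"
```

```text
306.70823924928015 118.5647865297263
974 [538.59  24.14 100.02] [555.66  97.43 306.71] [547.05  34.6  116.01]
ray top [546.47  30.92 116.  ]
(297, 276) [522.74   3.72  56.  ] [522.46   2.39  52.43]
(298, 230) [523.81  37.37  56.  ] [523.54  36.51  52.44]
(245, 272) [485.82   6.36  56.  ] [484.81   4.76  51.6 ]
(213, 330) [459.84 -39.56  56.  ] [511.07  44.83 210.43]
(369, 330) [575.55 -38.16  56.  ] [576.07 -40.33  52.  ]
(377, 195) [577.02  61.95  56.  ] [577.85  61.09  49.88]
floor [484.98  30.43  28.45]
floor [518.09  42.77 192.95]
floor [550.9  -31.21  28.21]
[492.52 -14.57  28.22] [595.56 -19.91  12.11]
[518.77  42.52 173.22] [567.01  42.76 172.54]
[518.79  41.42 173.55] [566.49  42.89 175.81]
[518.91  40.58 174.45] [566.06  42.85 178.55]
[518.84  39.3  174.35] [566.19  41.5  178.18]
```

Request:
drive_tool(steps=[[-2, 3, 25, 0, 0, 1, 0.45], [-2, 3, 50, 0, 0, 1, 0.45], [-2, 3, 75, 0, 0, 1, 0.45], [-2, 3, 90, 0, 0, 1, 0.45], [-2, 3, 90, 0, 0, 1, 0.7]], force=30)

```text
time: 9.68
ee_pos: [542.6, 29.5, 60.4]
tcp_rot: [[0.012, 1.0, -0.013], [1.0, -0.012, -0.001], [-0.001, -0.013, -1.0]]
contact_force: [-0.7, -0.3, -0.6]
width: 36.6
```

Request:
drive_tool(steps=[[0, 0, 0, 0, 0, 0, 1], [0, 0, 0, 0, 0, 0, 1], [0, 0, 0, 0, 0, 0, 1], [0, 0, -8, 0, 0, 0, 1], [0, 0, -16, 0, 0, 0, 1]])

```text
time: 10.1
ee_pos: [542.9, 29.5, 77.6]
tcp_rot: [[0.012, 1.0, -0.012], [1.0, -0.012, -0.001], [-0.001, -0.012, -1.0]]
contact_force: [-0.8, 0.3, -1.2]
width: 19.2
```

Request:
drive_tool(steps=[[0, 0, -10, 0, 0, 0, 1], [0, 0, -25, 0, 0, 0, 1], [0, 0, -45, 0, 0, 0, 1], [0, 0, -65, 0, 0, 0, 1], [0, 0, -80, 0, 0, 0, 1]])

```text
time: 10.52
ee_pos: [544.2, 29.5, 160.4]
tcp_rot: [[0.013, 1.0, -0.01], [1.0, -0.013, -0.001], [-0.001, -0.01, -1.0]]
contact_force: [0.4, -0.2, -0.4]
width: 19.0
```

```bash
python3 mv.py 520 -418 160 90; python3 -c "
from h import *
f=grab('wrist');save(f,'w8')"
```

```text
10.5167 [544.19  29.52 160.43] w 18.99005203367855 F [ 0.39 -0.17 -0.39]
[-447.78  -18.55    1.05] [-0.59  0.05 -0.72]
```

View pics/w8.png

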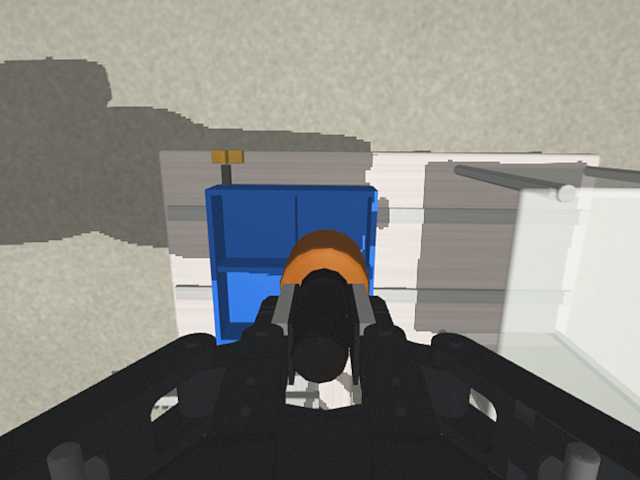

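The dropper is held. Carry it to the tray centre, about (504,-390).

Request:
drive_tool(steps=[[-30, -3, -5, 0, 0, 0, 1], [-70, -7, -10, 0, 0, 0, 1], [-110, -10, -10, 0, 0, 0, 1], [-150, -14, -10, 0, 0, 0, 1], [-190, -18, -10, 0, 0, 0, 1]])

```text
time: 10.98
ee_pos: [524.4, -162.1, 173.9]
tcp_rot: [[0.012, 1.0, -0.006], [1.0, -0.012, -0.001], [-0.001, -0.006, -1.0]]
contact_force: [0.8, -0.6, -0.5]
width: 19.5
```

Request:
drive_tool(steps=[[-35, -4, 0, 0, 0, 0, 1], [-75, -7, 0, 0, 0, 0, 1], [-115, -10, 0, 0, 0, 0, 1], [-155, -14, 0, 0, 0, 0, 1], [-190, -18, 0, 0, 0, 0, 1]])

```text
time: 11.4
ee_pos: [503.1, -354.6, 175.3]
tcp_rot: [[0.013, 1.0, -0.006], [1.0, -0.013, -0.002], [-0.002, -0.006, -1.0]]
contact_force: [-0.4, 0.6, -1.7]
width: 19.0
```

```bash
python3 mv.py 504 -395 80 90; python3 -c "
from h import *
f=grab('top');P=cloud(f)
t=P[235:280,455:525]; print('tray floor z',np.median(t[...,2]))
for a in [(445,257),(534,257),(490,228),(490,287)]: print(onz(f,*a,12), P[a[1],a[0]])
"
```

```text
11.4 [ 503.11 -354.64  175.33] w 19.025381236449856 F [-0.43  0.62 -1.7 ]
[-40.14   1.97  95.4 ] [-0.33  0.12 -0.77]
tray floor z 346.25342565270694
[ 505.99 -323.23   12.  ] [ 506.36 -324.34    7.25]
[ 501.77 -511.47   12.  ] [ 457.47 -274.83  608.27]
[ 565.99 -422.24   12.  ] [ 535.4  -347.28  246.88]
[ 440.4  -414.72   12.  ] [ 427.3  -218.42  639.91]
```

Request:
drive_tool(steps=[[-25, 1, 0, 0, 0, 0, 1], [-40, 2, 25, 0, 0, 0, 1], [-40, 2, 60, 0, 0, 0, 1], [-40, 2, 95, 0, 0, 0, 1], [-40, 2, 110, 0, 0, 0, 1]])

```text
time: 11.87
ee_pos: [499.5, -401.5, 62.2]
tcp_rot: [[0.02, 1.0, -0.01], [1.0, -0.02, -0.004], [-0.004, -0.01, -1.0]]
contact_force: [-1.1, 0.6, -2.1]
width: 19.2
```

```bash
python3 mv.py 504 -395 38 90; python3 -c "
from h import *
f=grab('wrist');save(f,'w9');g=grab('scene');save(g,'s9')"
```

```text
11.8667 [ 499.46 -401.53   62.19] w 19.151287467999257 F [-1.1   0.59 -2.08]
[ 6.72  4.66 24.11] [-0.6   0.23 -1.14]
```

View pics/w9.png

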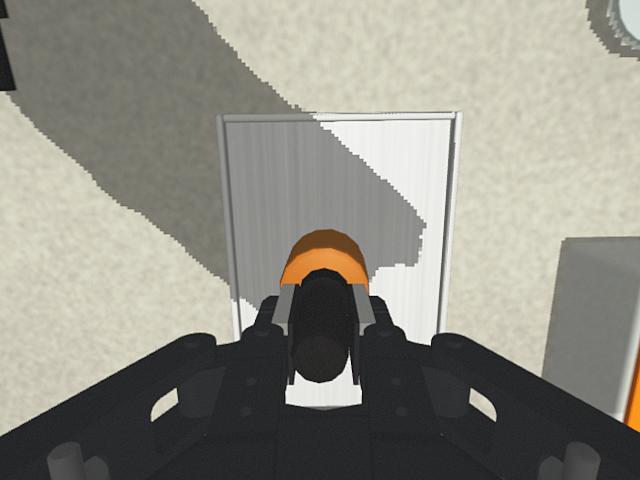

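Request:
drive_tool(steps=[[3, 2, 10, -0.6, 0.2, 0, 1], [3, 2, 17, -0.6, 0.2, 0, 1], [3, 2, 22, -0.6, 0.2, 0, 1], [3, 2, 23, -0.6, 0.2, 0, 1]])

```text
time: 12.3
ee_pos: [501.8, -398.9, 41.0]
tcp_rot: [[0.019, 1.0, 0.0], [1.0, -0.019, -0.001], [-0.001, 0.0, -1.0]]
contact_force: [-0.6, 0.0, -1.3]
width: 19.0
```

Request:
drive_tool(steps=[[0, 0, 2, 0, 0, 0, 1], [0, 0, 4, 0, 0, 0, 1], [0, 0, 5, 0, 0, 0, 1], [0, 0, 5, 0, 0, 0, 1]])

```text
time: 12.63
ee_pos: [502.1, -399.1, 36.5]
tcp_rot: [[0.019, 1.0, 0.001], [1.0, -0.019, -0.002], [-0.002, 0.001, -1.0]]
contact_force: [-1.0, -0.4, 2.5]
width: 19.6
```

Request:
drive_tool(steps=[[0, 0, 1, 0, 0, 0, 1], [0, 0, 1, 0, 0, 0, 0.8], [0, 0, 1, 0, 0, 0, 0.6], [0, 0, 1, 0, 0, 0, 0.5], [0, 0, 0, 0, 0, 0, 0.4]])

```text
time: 13.05
ee_pos: [502.0, -399.1, 36.4]
tcp_rot: [[0.019, 1.0, 0.001], [1.0, -0.019, -0.002], [-0.002, 0.001, -1.0]]
contact_force: [0.1, -0.7, 0.1]
width: 50.6
```

Request:
drive_tool(steps=[[0, 0, -20, 0, 0, 0, 0.4], [0, 0, -50, 0, 0, 0, 0.4], [0, 0, -85, 0, 0, 0, 0.4], [0, 0, -120, 0, 0, 0, 0.4], [0, 0, -160, 0, 0, 0, 0.4]])

```text
time: 13.47
ee_pos: [501.4, -398.4, 197.5]
tcp_rot: [[0.019, 1.0, -0.0], [1.0, -0.019, -0.001], [-0.001, -0.0, -1.0]]
contact_force: [-0.2, 0.3, -1.2]
width: 51.4
```

```bash
python3 -c "
from h import *
f=grab('wrist');save(f,'w10');g=grab('scene');save(g,'s10');t=grab('top');save(t,'t10')
P=cloud(t);m=np.zeros((480,640),bool);z=P[...,2]
n,l,st,ce=cv2.connectedComponentsWithStats(((z>72)&(z<100)&(np.indices(z.shape)[1]<215)&(np.indices(z.shape)[1]>90)&(np.indices(z.shape)[0]>205)&(np.indices(z.shape)[0]<330)).astype('uint8'))
for i in range(1,n):
  if st[i,4]>20: print(ce[i],P[l==i].mean(0))
"; python3 mv.py 551 216 160 90
```

```text
[132.87 238.66] [551.35 319.14  85.44]
[184.15 237.54] [551.19 215.28  85.93]
[181.51 296.52] [433.2  219.69  86.  ]
[130.8 299.9] [428.67 320.99  85.57]
13.6167 [ 502.66 -399.49  199.24] w 51.19201010561666 F [-0.72 -0.5  -0.54]
[616.48  36.15  36.68] [ 0.25  0.25 -1.12]
```

View pics/w10.png

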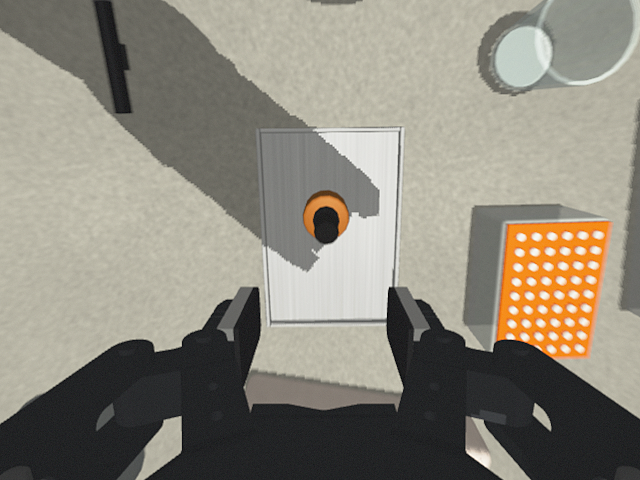

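View pics/s10.png

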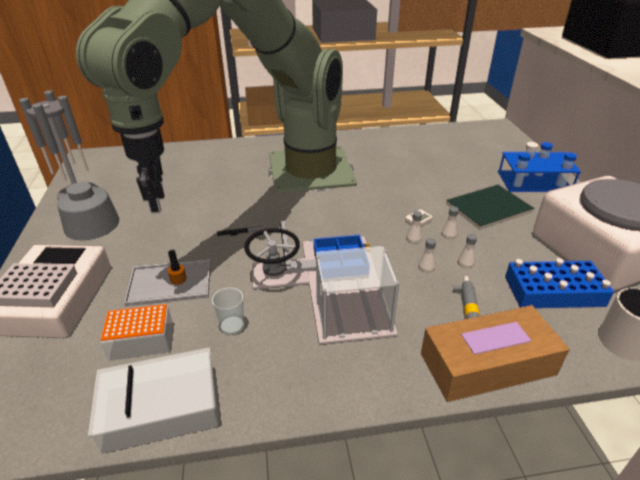

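The dropper stands upright on the tray at wrist pixel (326,220). All four flasks are where they were. Now to the first flask, near (552,216).

Request:
drive_tool(steps=[[40, 3, 0, 0, 0, 0, 0.4], [81, 5, 0, 0, 0, 0, 0.4], [122, 7, 0, 0, 0, 0, 0.4], [163, 10, 0, 0, 0, 0, 0.4], [204, 12, 0, 0, 0, -1, 0.4]])

```text
time: 14.03
ee_pos: [518.1, -193.7, 197.7]
tcp_rot: [[0.003, 1.0, 0.003], [1.0, -0.003, -0.004], [-0.004, 0.003, -1.0]]
contact_force: [1.2, 0.1, 0.7]
width: 51.0
```

Request:
drive_tool(steps=[[40, 3, 0, 0, 0, 0, 0.4], [81, 5, 0, 0, 0, 0, 0.4], [122, 7, 0, 0, 0, 0, 0.4], [163, 10, 0, 0, 0, 0, 0.4], [204, 12, 0, 0, 0, 0, 0.4]])

```text
time: 14.45
ee_pos: [530.1, 12.2, 196.4]
tcp_rot: [[0.003, 1.0, 0.002], [1.0, -0.003, -0.004], [-0.004, 0.002, -1.0]]
contact_force: [1.4, 0.5, -0.1]
width: 51.3
```

Request:
drive_tool(steps=[[40, 3, 0, 0, 0, 0, 0.4], [81, 5, 0, 0, 0, 0, 0.4], [122, 7, 5, 0, 0, 0, 0.4], [163, 10, 10, 0, 0, 0, 0.4], [195, 12, 20, 0, 0, 0, 0.4]])

```text
time: 14.87
ee_pos: [542.2, 210.7, 175.1]
tcp_rot: [[0.001, 1.0, 0.002], [1.0, -0.001, -0.003], [-0.003, 0.002, -1.0]]
contact_force: [0.3, 0.3, -0.7]
width: 51.0
```

```bash
cat > cap.py <<'E'
from mv import *
import sys
f=grab('wrist');P=cloud(f);z=P[...,2]
tx,ty=float(sys.argv[1]),float(sys.argv[2])
h0=float(sys.argv[3]) if len(sys.argv)>3 else 0
m=(z>h0+78)&(z<h0+95)&(abs(P[...,0]-tx)<45)&(abs(P[...,1]-ty)<45)
n,l,st,ce=cv2.connectedComponentsWithStats(m.astype('uint8'))
for i in range(1,n):
    if st[i,4]>60:
        p=P[l==i]; q=p[p[:,2]>p[:,2].max()-6]; print('cap px',ce[i],st[i,4],'bbox mid',(p.min(0)+p.max(0))/2,'ext',np.ptp(p,axis=0),'ztop',np.median(q[:,2]))
E
python3 cap.py 552 216; python3 mv.py 552 216 42 90; python3 -c "
from h import *
f=grab('wrist');save(f,'w11')"
```

```text
cap px [338.71 228.63] 978 bbox mid [553.7  217.78  83.23] ext [22.99 23.23 10.35] ztop 85.94999553723324
14.9167 [540.76 216.75 172.44] w 50.93053430295607 F [-4.06  9.35 -4.06]
[ -0.67  11.35 130.43] [-0.05  0.06  0.29]
```

View pics/w11.png

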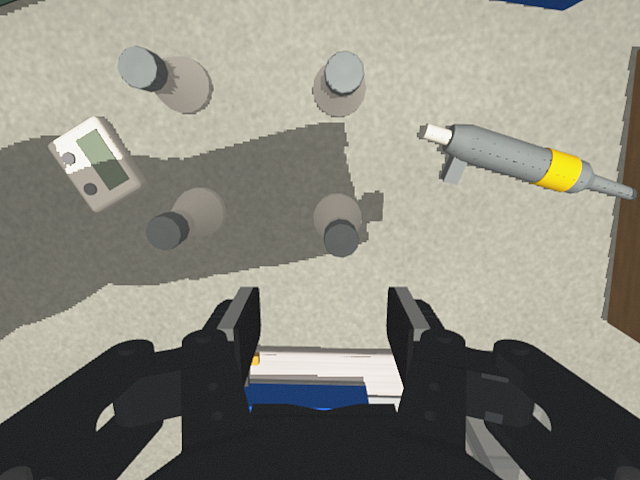

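Cap at (553.5,217.5), top z=86. Descend to TCP z≈40.

Request:
drive_tool(steps=[[0, 12, 30, 0, 0, 0, 0.4], [0, 12, 65, 0, 0, 0, 0.4], [0, 12, 100, 0, 0, 0, 0.4], [0, 12, 125, 0, 0, 0, 0.4], [0, 12, 132, 0, 0, 0, 0.4]])

```text
time: 15.38
ee_pos: [550.7, 211.3, 36.8]
tcp_rot: [[-0.004, 1.0, -0.007], [1.0, 0.004, -0.005], [-0.005, -0.007, -1.0]]
contact_force: [-0.6, -0.5, -0.7]
width: 51.0
```

Request:
drive_tool(steps=[[0, 0, 0, 0, 0, 0, 0.5], [0, 0, 0, 0, 0, 0, 1], [0, 0, 0, 0, 0, 0, 1], [0, 0, 0, 0, 0, 0, 1], [0, 0, 0, 0, 0, 0, 1]], force=40)

```text
time: 15.8
ee_pos: [551.2, 211.5, 37.9]
tcp_rot: [[-0.004, 1.0, -0.005], [1.0, 0.004, -0.005], [-0.005, -0.005, -1.0]]
contact_force: [0.4, 0.8, -0.6]
width: 23.0
```

```bash
python3 mv.py 549 -27 165 90
```

```text
15.8 [551.17 211.53  37.93] w 23.034349832135593 F [ 0.44  0.82 -0.64]
[-239.13   -3.74 -125.9 ] [-0.29  0.28  0.22]
```

Request:
drive_tool(steps=[[0, 0, -15, 0, 0, 0, 1], [0, 0, -45, 0, 0, 0, 1], [0, 0, -80, 0, 0, 0, 1], [0, 0, -115, 0, 0, 0, 1], [0, 0, -135, 0, 0, 0, 1]])

```text
time: 16.22
ee_pos: [552.7, 212.3, 177.2]
tcp_rot: [[-0.004, 1.0, -0.001], [1.0, 0.004, -0.003], [-0.003, -0.001, -1.0]]
contact_force: [1.1, -0.3, -0.1]
width: 22.9
```

Request:
drive_tool(steps=[[-30, 0, 0, 0, 0, 0, 1], [-65, 0, 0, 0, 0, 0, 1], [-105, -1, 0, 0, 0, 0, 1], [-145, -2, 0, 0, 0, 0, 1], [-180, -2, 0, 0, 0, 0, 1]])

```text
time: 16.63
ee_pos: [551.0, 29.9, 178.7]
tcp_rot: [[-0.003, 1.0, -0.0], [1.0, 0.003, -0.004], [-0.004, -0.0, -1.0]]
contact_force: [1.0, -1.7, -1.7]
width: 22.5
```

Request:
drive_tool(steps=[[-25, 0, 0, 0, 0, 0, 1], [-45, 0, 0, 0, 0, 0, 1], [-59, 0, 0, 0, 0, 0, 1], [-64, 0, 0, 0, 0, 0, 1], [-64, 0, 0, 0, 0, 0, 1]])

```text
time: 17.05
ee_pos: [551.2, -35.0, 179.5]
tcp_rot: [[-0.002, 1.0, 0.001], [1.0, 0.002, -0.004], [-0.004, 0.001, -1.0]]
contact_force: [-0.7, 0.1, -1.2]
width: 22.8
```

```bash
python3 mv.py 549 -33 165 90;python3 -c "
from h import *
f=grab('wrist');save(f,'w12');P=cloud(f)
m=(P[...,2]>48)&(P[...,2]<58)&(f['pixels'][...,2]>120)&(f['pixels'][...,0]<100)
p=P[m];print('walls',len(p),p.min(0),p.max(0))"
```

```text
17.05 [551.24 -35.01 179.45] w 22.785444033799326 F [-0.74  0.11 -1.23]
[ 2.07 -2.24 14.44] [0.03 0.23 0.1 ]
walls 4455 [459.41 -57.67  48.16] [581.16  62.77  58.  ]
```

View pics/w12.png

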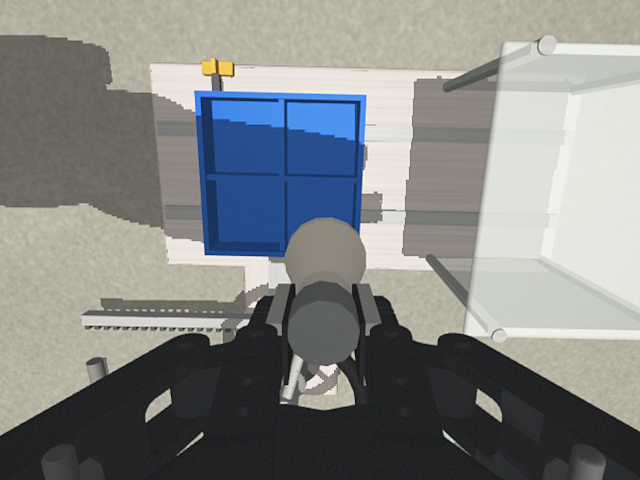

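```bash
python3 -c "
from h import *
f=grab('wrist');P=cloud(f); s=r.read_state();print(s['ee_pos'])
print(onz(f,323.5,321,s['ee_pos'][2]+48), P[321,323])
w=P[280:365,285:365].reshape(-1,3); w=w[(w[:,2]>222)&(w[:,2]<232)]; print(w.min(0),w.max(0),len(w))
print('foot', onz(f,326,258,s['ee_pos'][2]-38+12), P[235,326])
"
```

```text
[551.3  -33.01 179.18]
[551.93 -23.11 227.18] [551.78 -22.77 227.84]
[539.34 -41.16 222.02] [565.12 -15.07 231.27] 4703
foot [553.32 -26.12 153.18] [553.1  -10.14 168.58]
```

Request:
drive_tool(steps=[[-1, -6, 0, 0, 0, 0, 1], [-1, -6, 20, 0, 0, 0, 1], [-1, -6, 45, 0, 0, 0, 1], [-1, -6, 65, 0, 0, 0, 1], [-1, -6, 70, 0, 0, 0, 1]])

```text
time: 17.57
ee_pos: [543.9, -33.1, 106.8]
tcp_rot: [[-0.005, 1.0, -0.003], [1.0, 0.005, -0.003], [-0.003, -0.003, -1.0]]
contact_force: [-1.0, 0.3, -2.0]
width: 23.0
```

```bash
python3 mv.py 546 -34 67 90;python3 -c "
from h import *
f=grab('wrist');save(f,'w13')"
```

```text
17.5667 [543.85 -33.1  106.8 ] w 22.993601617983074 F [-1.    0.3  -1.98]
[-0.8   2.28 39.8 ] [-0.19  0.15  0.31]
```

View pics/w13.png

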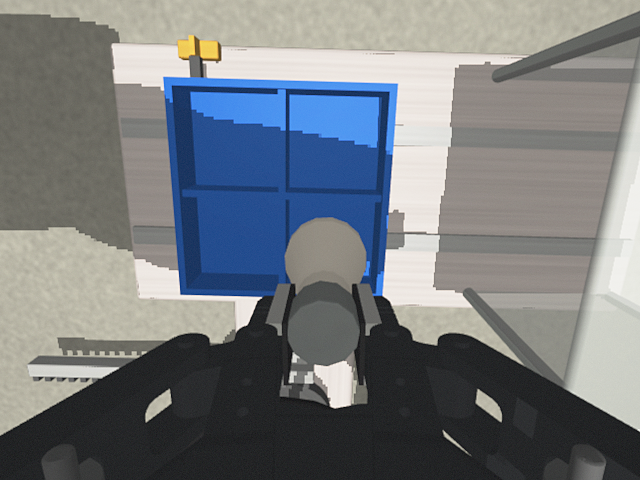

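```bash
python3 -c "
from h import *
f=grab('wrist')
for n,uv in dict(divx=(285,200),outx=(383,200),outtop=(388,92),near=(177,200),top=(280,83),mid=(235,190),bot=(230,293)).items(): print(n,onz(f,*uv,56))
s=r.read_state();print('foot',onz(f,326,258,s['ee_pos'][2]-38+8))
"
```

```text
divx [523.25  -0.29  56.  ]
outx [577.61   0.09  56.  ]
outtop [577.47  56.1   56.  ]
near [463.25  -0.71  56.  ]
top [521.9   60.07  56.  ]
mid [495.79   5.06  56.  ]
bot [489.44 -56.14  56.  ]
foot [546.12 -26.54  78.89]
```

In the same view the foot is at (546,-26.5) and the cell centre at (550,-26.5), so I shift +4 mm in x and lower.

Request:
drive_tool(steps=[[0, 4, 0, 0, 0, 0, 1], [0, 4, 10, 0, 0, 0, 1], [0, 4, 22, 0, 0, 0, 1], [0, 4, 34, 0, 0, 0, 1], [0, 4, 38, 0, 0, 0, 1]])

```text
time: 18.08
ee_pos: [548.5, -33.5, 69.8]
tcp_rot: [[-0.005, 1.0, -0.002], [1.0, 0.005, -0.003], [-0.003, -0.002, -1.0]]
contact_force: [-0.1, -0.2, -1.0]
width: 22.6
```

Request:
drive_tool(steps=[[0, 0, 2, 0, 0, 0, 1], [0, 0, 3, 0, 0, 0, 1]])

```text
time: 18.25
ee_pos: [548.7, -33.4, 66.9]
tcp_rot: [[-0.005, 1.0, -0.002], [1.0, 0.005, -0.003], [-0.003, -0.002, -1.0]]
contact_force: [-0.8, 0.6, -0.2]
width: 22.5
```

Request:
drive_tool(steps=[[0, 0, 2, 0, 0, 0, 1], [0, 0, 2, 0, 0, 0, 1]])

```text
time: 18.42
ee_pos: [549.4, -33.4, 65.7]
tcp_rot: [[-0.005, 1.0, 0.0], [1.0, 0.005, -0.003], [-0.003, 0.0, -1.0]]
contact_force: [-1.0, -0.7, 6.9]
width: 22.6
```

Contact with the cell floor at 7 N. Release and lift.

Request:
drive_tool(steps=[[0, 0, 0, 0, 0, 0, 0.8], [0, 0, 0, 0, 0, 0, 0.6], [0, 0, 0, 0, 0, 0, 0.45], [0, 0, 0, 0, 0, 0, 0.45]])

```text
time: 18.75
ee_pos: [549.5, -33.4, 65.9]
tcp_rot: [[-0.005, 1.0, 0.0], [1.0, 0.005, -0.003], [-0.003, 0.0, -1.0]]
contact_force: [-0.3, 0.2, 0.0]
width: 47.1
```

Request:
drive_tool(steps=[[0, 0, -15, 0, 0, 0, 0.45], [0, 0, -40, 0, 0, 0, 0.45], [0, 0, -75, 0, 0, 0, 0.45], [0, 0, -110, 0, 0, 0, 0.45], [0, 0, -120, 0, 0, 0, 0.45]])

```text
time: 19.17
ee_pos: [550.7, -33.3, 190.4]
tcp_rot: [[-0.005, 1.0, 0.006], [1.0, 0.005, -0.003], [-0.003, 0.006, -1.0]]
contact_force: [1.0, -0.6, 0.5]
width: 46.7
```

```bash
cat > fl.py <<'E'
from h import *
t=grab('top');P=cloud(t);z=P[...,2]; ii,jj=np.indices(z.shape)
m=(z>72)&(z<125)&(P[...,1]>-75)&(P[...,1]<450)&(P[...,0]>380)&(P[...,0]<600)
n,l,st,ce=cv2.connectedComponentsWithStats(m.astype('uint8'))
for i in range(1,n):
  if 20<st[i,4]<400: print('tall',ce[i],st[i,4],P[l==i].mean(0))
save(t,'tl')
E
python3 fl.py; python3 mv.py 551 320 160 90; python3 -c "
from h import *
f=grab('wrist');save(f,'w14')"
```

```text
tall [132.98 238.75] 130 [551.15 318.89  85.46]
tall [181.36 296.54] 129 [433.16 219.98  86.09]
tall [130.73 299.78] 134 [428.92 321.    85.92]
19.2167 [550.8  -33.25 190.13] w 47.0259765598793 F [0.44 0.   1.3 ]
[353.33   1.85  29.08] [0.34 0.17 0.3 ]
```

View pics/w14.png

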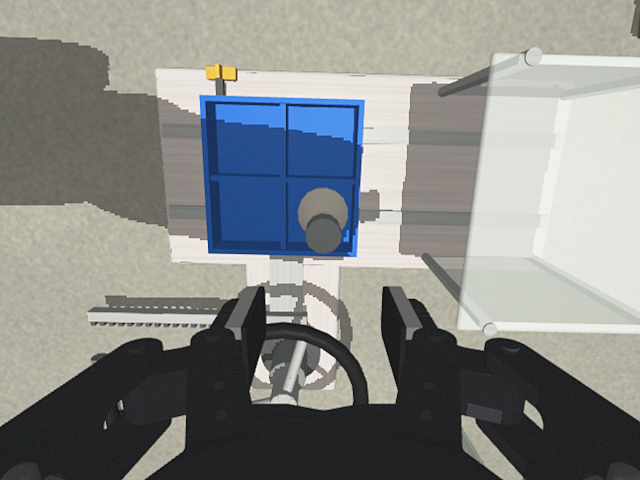

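Flask 1 stands in the far-right cell at (323,215), and the pointer is still on the mark. Next is the flask near (551,319).

Request:
drive_tool(steps=[[40, 0, 0, 0, 0, 0, 0.4], [81, 0, 0, 0, 0, 0, 0.4], [122, 1, 0, 0, 0, 0, 0.4], [163, 1, 0, 0, 0, 0, 0.4], [200, 1, 0, 0, 0, 0, 0.4]])

```text
time: 19.68
ee_pos: [549.4, 169.5, 186.2]
tcp_rot: [[-0.006, 1.0, 0.003], [1.0, 0.006, -0.003], [-0.003, 0.003, -1.0]]
contact_force: [0.7, 0.3, -0.6]
width: 50.9
```

Request:
drive_tool(steps=[[40, 0, 0, 0, 0, 0, 0.4], [81, 0, 5, 0, 0, 0, 0.4], [115, 1, 10, 0, 0, 0, 0.4], [140, 1, 15, 0, 0, 0, 0.4], [148, 1, 15, 0, 0, 0, 0.4]])

```text
time: 20.1
ee_pos: [547.5, 321.7, 168.1]
tcp_rot: [[-0.011, 1.0, -0.001], [1.0, 0.011, -0.003], [-0.003, -0.001, -1.0]]
contact_force: [-0.8, -0.4, 0.4]
width: 51.1
```

Request:
drive_tool(steps=[[3, 0, 5, 0, 0, 0, 0.4], [3, 0, 5, 0, 0, 0, 0.4]])

```text
time: 20.27
ee_pos: [546.4, 325.0, 160.9]
tcp_rot: [[-0.012, 1.0, -0.003], [1.0, 0.012, -0.004], [-0.004, -0.003, -1.0]]
contact_force: [-0.4, -0.6, -1.1]
width: 51.3
```

```bash
python3 cap.py 552 319; python3 mv.py 552 319 39 90
```

```text
cap px [333.41 248.64] 1068 bbox mid [553.47 322.12  83.2 ] ext [22.72 23.67  9.92] ztop 85.95066894582868
20.3167 [547.06 323.86 161.77] w 51.1056666566213 F [-0.1  -0.35 -0.21]
[ -4.42   5.19 122.77] [-0.14  0.23  0.59]
```

Request:
drive_tool(steps=[[-3, 6, 30, 0, 0, 0.5, 0.4], [-3, 6, 65, 0, 0, 0.5, 0.4], [-3, 6, 100, 0, 0, 0.5, 0.4], [-3, 6, 118, 0, 0, 0.5, 0.4], [-3, 6, 122, 0, 0, 0.5, 0.4]])

```text
time: 20.73
ee_pos: [551.8, 318.0, 36.7]
tcp_rot: [[0.0, 1.0, -0.006], [1.0, -0.0, -0.007], [-0.007, -0.006, -1.0]]
contact_force: [0.4, -0.1, 0.0]
width: 50.9
```

Request:
drive_tool(steps=[[0, 0, 0, 0, 0, 0, 0.5], [0, 0, 0, 0, 0, 0, 1], [0, 0, 0, 0, 0, 0, 1], [0, 0, 0, 0, 0, 0, 1], [0, 0, 0, 0, 0, 0, 1]])

```text
time: 21.15
ee_pos: [552.6, 318.1, 38.2]
tcp_rot: [[0.0, 1.0, -0.004], [1.0, -0.0, -0.006], [-0.006, -0.004, -1.0]]
contact_force: [-0.8, -1.8, 9.5]
width: 22.8
```

Request:
drive_tool(steps=[[0, 0, -15, 0, 0, 0, 1], [0, 0, -45, 0, 0, 0, 1], [0, 0, -80, 0, 0, 0, 1], [0, 0, -115, 0, 0, 0, 1], [0, 0, -135, 0, 0, 0, 1]])

```text
time: 21.57
ee_pos: [554.0, 319.3, 177.8]
tcp_rot: [[0.0, 1.0, -0.0], [1.0, -0.0, -0.004], [-0.004, -0.0, -1.0]]
contact_force: [-0.8, -0.2, -1.2]
width: 22.7
```

```bash
python3 mv.py 549 27 107 90
```

```text
21.5667 [554.04 319.3  177.76] w 22.74716535396917 F [-0.77 -0.2  -1.18]
[-292.03   -4.9    71.86] [-0.01  0.22 -0.02]
```

Request:
drive_tool(steps=[[-30, 0, 0, 0, 0, 0, 1], [-65, -1, 0, 0, 0, 0, 1], [-105, -2, 0, 0, 0, 0, 1], [-145, -3, 0, 0, 0, 0, 1], [-185, -4, 0, 0, 0, 0, 1]])

```text
time: 21.98
ee_pos: [549.6, 132.7, 179.4]
tcp_rot: [[-0.0, 1.0, 0.001], [1.0, 0.0, -0.003], [-0.003, 0.001, -1.0]]
contact_force: [1.6, 0.1, -1.1]
width: 23.2
```

Request:
drive_tool(steps=[[-35, 0, 0, 0, 0, 0, 1], [-65, -1, 0, 0, 0, 0, 1], [-90, -1, 0, 0, 0, 0, 1], [-102, -1, 0, 0, 0, 0, 1], [-103, -1, 0, 0, 0, 0, 1]])

```text
time: 22.4
ee_pos: [548.9, 27.0, 180.5]
tcp_rot: [[0.003, 1.0, 0.002], [1.0, -0.003, -0.004], [-0.004, 0.002, -1.0]]
contact_force: [0.1, 0.3, -0.9]
width: 22.9
```

Request:
drive_tool(steps=[[0, 0, 20, 0, 0, 0, 1], [0, 0, 45, 0, 0, 0, 1], [0, 0, 65, 0, 0, 0, 1], [0, 0, 71, 0, 0, 0, 1], [0, 0, 71, 0, 0, 0, 1]])

```text
time: 22.82
ee_pos: [548.6, 27.8, 108.8]
tcp_rot: [[0.002, 1.0, 0.0], [1.0, -0.002, -0.004], [-0.004, 0.0, -1.0]]
contact_force: [-0.6, -0.3, -1.3]
width: 22.8
```

```bash
python3 mv.py 549 29 66 90;python3 -c "
from h import *
f=grab('wrist');save(f,'w15')"
```

```text
22.8167 [548.6   27.77 108.75] w 22.81953384177015 F [-0.65 -0.29 -1.27]
[ 1.4   0.38 42.75] [ 0.03  0.23 -0.12]
```

View pics/w15.png

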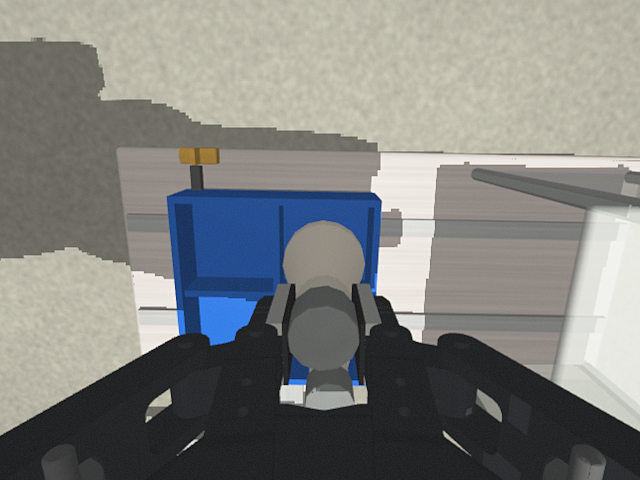

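```bash
python3 -c "
from h import *
f=grab('wrist');s=r.read_state()
for n,uv in dict(divx=(281,230),outx=(376,230),top=(280,195),mid=(230,281)).items(): print(n,onz(f,*uv,56))
print('foot',onz(f,324,260,s['ee_pos'][2]-38+8))
"
```

```text
divx [525.68  42.98  56.  ]
outx [580.15  42.91  56.  ]
top [525.74  63.11  56.  ]
mid [494.39  11.82  56.  ]
foot [550.22  32.93  80.53]
```

Request:
drive_tool(steps=[[-1, 2, 10, 0, 0, 0, 1], [-1, 2, 20, 0, 0, 0, 1], [-1, 2, 32, 0, 0, 0, 1], [-1, 2, 39, 0, 0, 0, 1], [-1, 2, 40, 0, 0, 0, 1]])

```text
time: 23.33
ee_pos: [551.1, 26.2, 69.1]
tcp_rot: [[0.003, 1.0, 0.002], [1.0, -0.003, -0.004], [-0.004, 0.002, -1.0]]
contact_force: [0.4, 0.0, -1.1]
width: 23.0
```

Request:
drive_tool(steps=[[0, 0, 2, 0, 0, 0, 1], [0, 0, 3, 0, 0, 0, 1], [0, 0, 4, 0, 0, 0, 1]])

```text
time: 23.58
ee_pos: [551.5, 26.3, 66.0]
tcp_rot: [[0.002, 1.0, 0.003], [1.0, -0.002, -0.004], [-0.004, 0.003, -1.0]]
contact_force: [-5.7, 1.0, 30.8]
width: 22.7
```

Request:
drive_tool(steps=[[0, 0, 0, 0, 0, 0, 1], [0, 0, 0, 0, 0, 0, 0.8], [0, 0, 0, 0, 0, 0, 0.6], [0, 0, 0, 0, 0, 0, 0.45], [0, 0, 0, 0, 0, 0, 0.45]])

```text
time: 24.0
ee_pos: [551.5, 26.3, 66.0]
tcp_rot: [[0.003, 1.0, 0.003], [1.0, -0.003, -0.004], [-0.004, 0.003, -1.0]]
contact_force: [1.1, 0.0, -0.2]
width: 46.9
```

Request:
drive_tool(steps=[[0, 0, -15, 0, 0, 0, 0.45], [0, 0, -40, 0, 0, 0, 0.45], [0, 0, -75, 0, 0, 0, 0.45], [0, 0, -110, 0, 0, 0, 0.45], [0, 0, -120, 0, 0, 0, 0.45]])

```text
time: 24.42
ee_pos: [552.5, 26.6, 190.5]
tcp_rot: [[0.003, 1.0, 0.008], [1.0, -0.003, -0.004], [-0.004, 0.008, -1.0]]
contact_force: [-0.8, -0.0, 1.1]
width: 46.9
```

```bash
python3 -c "
from h import *
f=grab('wrist');save(f,'w16')"; python3 fl.py;  python3 mv.py 433 220 165 90
```

```text
tall [304.75 234.87] 155 [548.31 -28.22 107.08]
tall [130.75 299.86] 134 [428.76 321.08  85.6 ]
24.5167 [552.    26.82 188.01] w 46.9011139638105 F [-0.28  0.12 -1.75]
[ 192.97 -119.6    21.6 ] [ 0.36  0.2  -0.14]
```

View pics/w16.png

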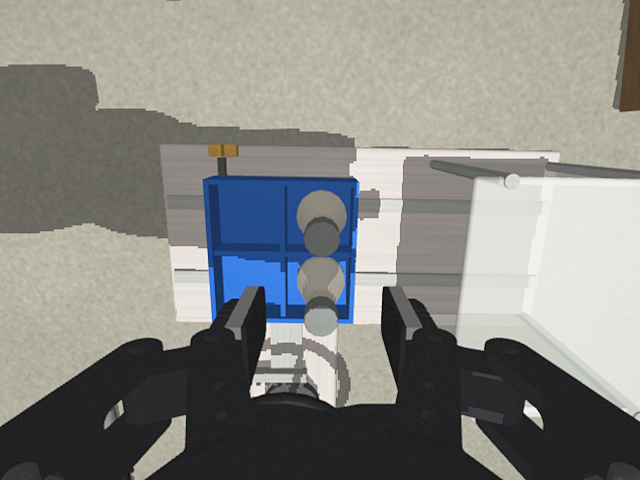

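Both flasks stand in the far cells at (321,220) and (320,295). The flask at (433,220) did not show in the top view, so I check whether the arm hides it.

```bash
python3 -c "
from h import *
g=grab('scene');save(g,'s16')"
```

```text
(no output)
```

View pics/tl.png

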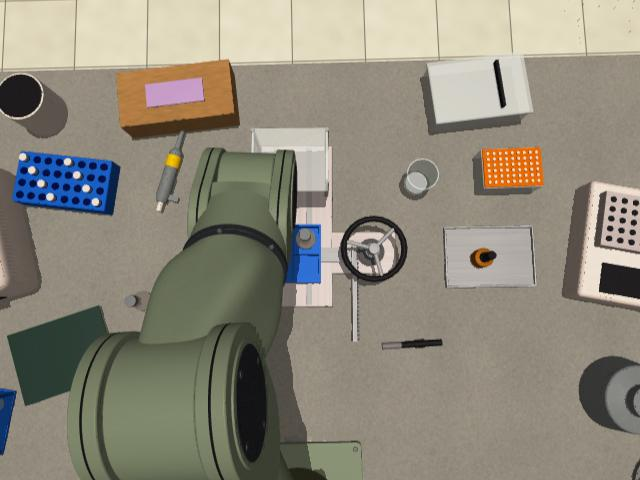

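View pics/s16.png

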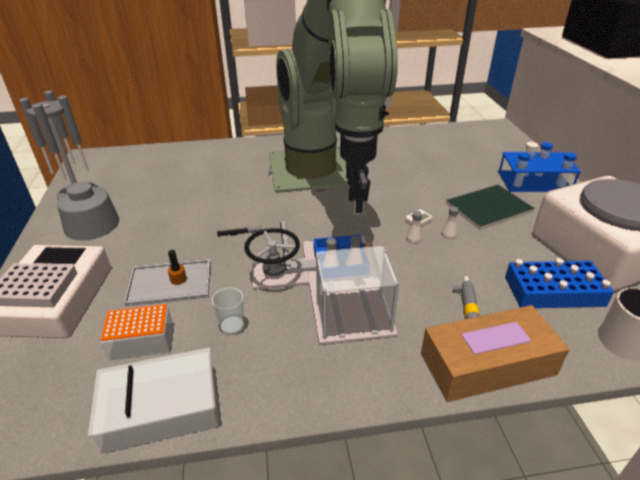

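The flask is just hidden by the arm: the scene view shows it at (416,230). Go to it.

Request:
drive_tool(steps=[[30, -18, 0, 0, 0, 0, 0.4], [65, -39, 0, 0, 0, 0, 0.4], [100, -60, 0, 0, 0, 0, 0.4], [135, -81, 5, 0, 0, 0, 0.4], [165, -100, 10, 0, 0, 0, 0.4]])

```text
time: 24.98
ee_pos: [449.9, 193.9, 174.3]
tcp_rot: [[0.002, 1.0, 0.003], [1.0, -0.002, -0.004], [-0.004, 0.003, -1.0]]
contact_force: [0.0, 1.6, -0.3]
width: 51.1
```

Request:
drive_tool(steps=[[15, -11, 8, 0, 0, 0, 0.4], [21, -15, 12, 0, 0, 0, 0.4], [21, -15, 12, 0, 0, 0, 0.4]])

```text
time: 25.23
ee_pos: [433.4, 215.9, 160.6]
tcp_rot: [[-0.001, 1.0, -0.0], [1.0, 0.001, -0.005], [-0.005, -0.0, -1.0]]
contact_force: [0.2, 0.1, 0.1]
width: 51.2
```

```bash
python3 cap.py 434 221; python3 mv.py 434 220 39 90;python3 -c "
from h import *
f=grab('wrist');save(f,'w17')"
```

```text
cap px [324.33 234.49] 1095 bbox mid [434.77 222.48  82.93] ext [23.74 23.56  9.65] ztop 85.95241645186775
25.2833 [434.62 214.57 161.3 ] w 51.27263359715842 F [ 0.6  -0.35  0.35]
[  6.07  -0.76 122.27] [ 0.07  0.3  -0.05]
```

View pics/w17.png

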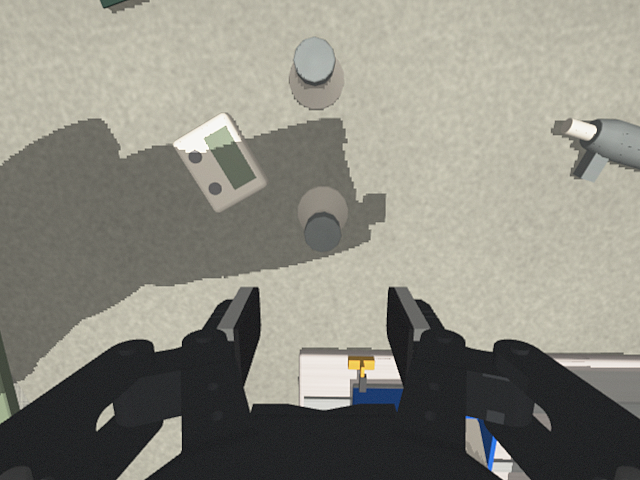

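The cap is at (434.8,222), centred at pixel (322,233). The timer on the left is only 18 mm high, well below the fingertips.

Request:
drive_tool(steps=[[7, 0, 30, 0, 0, 0, 0.4], [7, 0, 65, 0, 0, 0, 0.4], [7, 0, 100, 0, 0, 0, 0.4], [7, 0, 118, 0, 0, 0, 0.4], [7, 0, 122, 0, 0, 0, 0.4]])

```text
time: 25.75
ee_pos: [435.4, 218.2, 37.1]
tcp_rot: [[0.005, 1.0, -0.001], [1.0, -0.005, -0.007], [-0.007, -0.001, -1.0]]
contact_force: [0.4, 1.0, 0.5]
width: 51.6
```

Request:
drive_tool(steps=[[0, 0, 0, 0, 0, 0, 0.5], [0, 0, 0, 0, 0, 0, 1], [0, 0, 0, 0, 0, 0, 1], [0, 0, 0, 0, 0, 0, 1], [0, 0, 0, 0, 0, 0, 1]])

```text
time: 26.17
ee_pos: [436.0, 218.4, 38.1]
tcp_rot: [[0.005, 1.0, 0.001], [1.0, -0.005, -0.006], [-0.006, 0.001, -1.0]]
contact_force: [-0.8, -0.3, 8.0]
width: 22.9
```

Request:
drive_tool(steps=[[0, 0, -15, 0, 0, 0, 1], [0, 0, -45, 0, 0, 0, 1], [0, 0, -80, 0, 0, 0, 1], [0, 0, -115, 0, 0, 0, 1], [0, 0, -135, 0, 0, 0, 1]])

```text
time: 26.58
ee_pos: [436.4, 219.5, 176.8]
tcp_rot: [[0.005, 1.0, 0.004], [1.0, -0.005, -0.005], [-0.005, 0.004, -1.0]]
contact_force: [-0.3, 0.3, -0.1]
width: 22.8
```

```bash
python3 mv.py 492 -28 107 90
```

```text
26.5833 [436.42 219.48 176.79] w 22.77817022157947 F [-0.28  0.28 -0.06]
[-246.88   56.51   71.16] [ 0.21  0.27 -0.28]
```

Request:
drive_tool(steps=[[-30, 7, 0, 0, 0, 0, 1], [-65, 15, 0, 0, 0, 0, 1], [-105, 24, 0, 0, 0, 0, 1], [-145, 33, 0, 0, 0, 0, 1], [-180, 42, 0, 0, 0, 0, 1]])

```text
time: 27.0
ee_pos: [477.6, 36.8, 178.5]
tcp_rot: [[0.005, 1.0, 0.004], [1.0, -0.005, -0.005], [-0.005, 0.004, -1.0]]
contact_force: [-0.6, -0.5, -1.4]
width: 22.9
```

Request:
drive_tool(steps=[[-30, 7, 0, 0, 0, 0, 1], [-52, 12, 0, 0, 0, 0, 1], [-65, 14, 0, 0, 0, 0, 1], [-67, 14, 0, 0, 0, 0, 1], [-67, 14, 0, 0, 0, 0, 1]])

```text
time: 27.42
ee_pos: [491.1, -30.6, 179.2]
tcp_rot: [[0.006, 1.0, 0.005], [1.0, -0.006, -0.005], [-0.005, 0.005, -1.0]]
contact_force: [0.0, 1.0, -1.5]
width: 22.9
```

Request:
drive_tool(steps=[[0, 0, 20, 0, 0, 0, 1], [0, 0, 45, 0, 0, 0, 1], [0, 0, 65, 0, 0, 0, 1], [0, 0, 70, 0, 0, 0, 1], [0, 0, 70, 0, 0, 0, 1]])

```text
time: 27.83
ee_pos: [490.9, -29.9, 108.6]
tcp_rot: [[0.005, 1.0, 0.003], [1.0, -0.005, -0.005], [-0.005, 0.003, -1.0]]
contact_force: [0.3, 0.3, -0.1]
width: 22.7
```

```bash
python3 mv.py 492 -28 66 90;python3 -c "
from h import *
f=grab('wrist');save(f,'w18')"
```

```text
27.8333 [490.95 -29.86 108.6 ] w 22.654677463322486 F [ 0.26  0.28 -0.09]
[ 2.06  0.92 42.59] [ 0.17  0.26 -0.28]
```

View pics/w18.png

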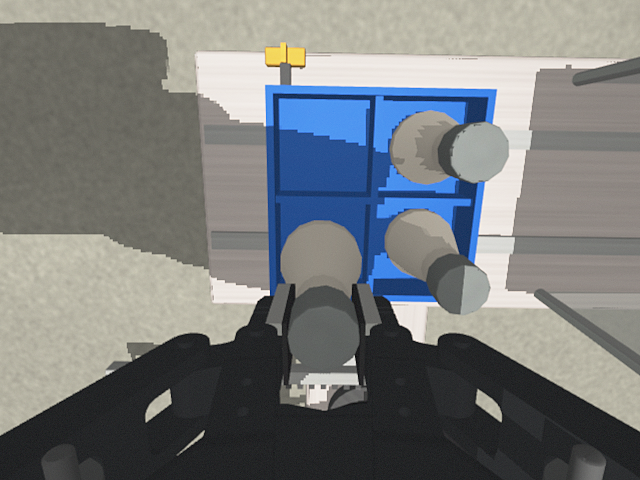

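```bash
python3 -c "
from h import *
f=grab('wrist');s=r.read_state();P=cloud(f)
for n,uv in dict(outx=(272,200),divx=(371,200),outbot=(275,297),mid=(320,196)).items(): print(n,onz(f,*uv,56),P[uv[1],uv[0]])
print('foot',onz(f,321,260,s['ee_pos'][2]-38+8))
"
```

```text
outx [463.79   2.73  56.  ] [463.87   2.82  56.58]
divx [519.27   2.47  56.  ] [519.75   1.89  52.37]
outbot [463.25 -56.01  56.  ] [474.76 -18.67 140.64]
mid [490.69   4.86  56.  ] [490.68   4.44  53.19]
foot [491.11 -24.8   80.14]
```

Request:
drive_tool(steps=[[-1, 1, 10, 0, 0, 0, 1], [-1, 1, 20, 0, 0, 0, 1], [-1, 1, 32, 0, 0, 0, 1], [-1, 1, 39, 0, 0, 0, 1], [-1, 1, 40, 0, 0, 0, 1]])

```text
time: 28.35
ee_pos: [492.8, -31.5, 69.4]
tcp_rot: [[0.005, 1.0, 0.005], [1.0, -0.005, -0.005], [-0.005, 0.005, -1.0]]
contact_force: [0.3, -0.3, -0.4]
width: 23.2
```

Request:
drive_tool(steps=[[0, 0, 2, 0, 0, 0, 1], [0, 0, 3, 0, 0, 0, 1]])

```text
time: 28.52
ee_pos: [493.0, -31.5, 66.6]
tcp_rot: [[0.005, 1.0, 0.005], [1.0, -0.005, -0.005], [-0.005, 0.005, -1.0]]
contact_force: [-0.0, 0.0, -1.3]
width: 23.0
```

Request:
drive_tool(steps=[[0, 0, 1, 0, 0, 0, 1], [0, 0, 1, 0, 0, 0, 0.8], [0, 0, 1, 0, 0, 0, 0.6], [0, 0, 0, 0, 0, 0, 0.45], [0, 0, 0, 0, 0, 0, 0.45]])

```text
time: 28.93
ee_pos: [493.2, -31.5, 66.9]
tcp_rot: [[0.005, 1.0, 0.006], [1.0, -0.005, -0.005], [-0.005, 0.006, -1.0]]
contact_force: [-0.4, -0.2, -0.1]
width: 47.1
```

Request:
drive_tool(steps=[[0, 0, -15, 0, 0, 0, 0.45], [0, 0, -40, 0, 0, 0, 0.45], [0, 0, -75, 0, 0, 0, 0.45], [0, 0, -110, 0, 0, 0, 0.45], [0, 0, -120, 0, 0, 0, 0.45]])

```text
time: 29.35
ee_pos: [493.6, -31.1, 191.2]
tcp_rot: [[0.006, 1.0, 0.011], [1.0, -0.006, -0.005], [-0.005, 0.011, -1.0]]
contact_force: [1.4, 0.2, 0.4]
width: 46.7
```

```bash
python3 -c "
from h import *
f=grab('wrist');save(f,'w19')"; python3 fl.py;  python3 mv.py 430 321 165 90
```

```text
tall [130.74 299.91] 133 [428.66 321.12  85.54]
29.45 [493.35 -30.87 188.9 ] w 47.02880335091609 F [-0.43 -0.59 -1.23]
[351.64 -65.4   21.63] [ 0.55  0.27 -0.3 ]
```

View pics/w19.png

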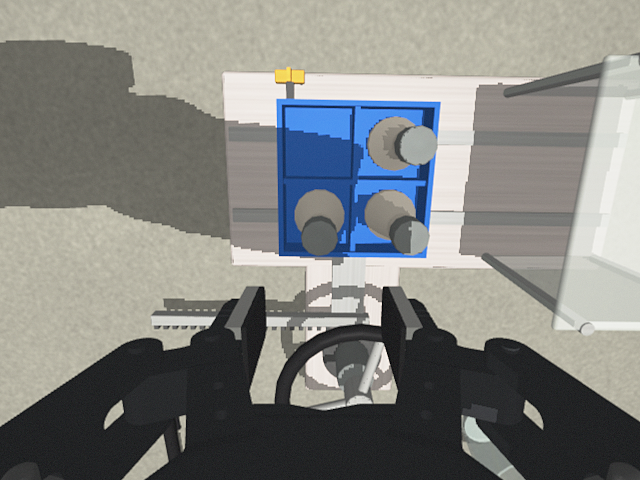

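Three flasks stand in their own cells. On to the last one at (430,321).

Request:
drive_tool(steps=[[35, -6, 0, 0.5, 0.3, 0, 0.4], [75, -14, 0, 0.5, 0.3, 0, 0.4], [115, -21, 0, 0.5, 0.3, 0, 0.4], [155, -29, 0, 0.5, 0.3, 0, 0.4], [190, -35, 0, 0.5, 0.3, 0, 0.4]])

```text
time: 29.87
ee_pos: [458.0, 161.7, 186.8]
tcp_rot: [[0.004, 1.0, -0.0], [1.0, -0.004, 0.0], [0.0, -0.0, -1.0]]
contact_force: [0.7, -0.0, 0.1]
width: 51.4
```

Request:
drive_tool(steps=[[40, -7, 0, 0, 0, 0, 0.4], [80, -14, 5, 0, 0, 0, 0.4], [120, -22, 10, 0, 0, 0, 0.4], [150, -27, 15, 0, 0, 0, 0.4], [160, -29, 20, 0, 0, 0, 0.4]])

```text
time: 30.28
ee_pos: [427.6, 326.5, 165.2]
tcp_rot: [[-0.001, 1.0, -0.002], [1.0, 0.001, 0.001], [0.001, -0.002, -1.0]]
contact_force: [-1.6, -0.0, -0.4]
width: 51.4
```

Request:
drive_tool(steps=[[0, 0, 0, 0, 0, 0, 0.4], [0, 0, 0, 0, 0, 0, 0.4]])

```text
time: 30.45
ee_pos: [427.0, 326.3, 164.1]
tcp_rot: [[-0.002, 1.0, -0.004], [1.0, 0.002, -0.0], [-0.0, -0.004, -1.0]]
contact_force: [-0.3, -0.7, 0.3]
width: 51.2
```

```bash
python3 cap.py 431 322; python3 mv.py 430 321 39 90
```

```text
cap px [327.68 246.35] 1044 bbox mid [430.4  324.13  83.04] ext [23.71 23.72  9.98] ztop 85.9403658298513
30.5 [427.64 325.34 164.73] w 51.2553898610774 F [ 0.44 -0.62 -0.15]
[ -4.34   2.71 125.72] [-0.16 -0.    0.02]
```

Target TCP (430,322.5,39).

Request:
drive_tool(steps=[[-2, 3, 30, 0, 0, 0, 0.4], [-2, 3, 65, 0, 0, 0, 0.4], [-2, 3, 100, 0, 0, 0, 0.4], [-2, 3, 120, 0, 0, 0, 0.4], [-2, 3, 125, 0, 0, 0, 0.4]])

```text
time: 30.92
ee_pos: [430.1, 320.8, 37.2]
tcp_rot: [[0.002, 1.0, -0.005], [1.0, -0.002, -0.003], [-0.003, -0.005, -1.0]]
contact_force: [-0.6, -0.4, 0.2]
width: 51.3
```

Request:
drive_tool(steps=[[0, 0, 0, 0, 0, 0, 0.5], [0, 0, 0, 0, 0, 0, 1], [0, 0, 0, 0, 0, 0, 1], [0, 0, 0, 0, 0, 0, 1], [0, 0, 0, 0, 0, 0, 1]])

```text
time: 31.33
ee_pos: [430.6, 321.0, 38.4]
tcp_rot: [[0.002, 1.0, -0.004], [1.0, -0.002, -0.002], [-0.002, -0.004, -1.0]]
contact_force: [-1.2, -2.6, 10.1]
width: 22.9
```

Request:
drive_tool(steps=[[0, 0, -15, 0, 0, 0, 1], [0, 0, -45, 0, 0, 0, 1], [0, 0, -80, 0, 0, 0, 1], [0, 0, -115, 0, 0, 0, 1], [0, 0, -135, 0, 0, 0, 1]])

```text
time: 31.75
ee_pos: [431.8, 321.6, 177.5]
tcp_rot: [[0.002, 1.0, -0.001], [1.0, -0.002, 0.001], [0.001, -0.001, -1.0]]
contact_force: [0.6, 0.0, -0.6]
width: 22.5
```

```bash
python3 mv.py 493 29 107 90
```

```text
31.75 [431.76 321.55 177.54] w 22.5211702513798 F [ 0.59  0.   -0.56]
[-292.45   61.97   70.33] [-0.05 -0.03 -0.13]
```

Request:
drive_tool(steps=[[-30, 6, 0, 0, 0, 0, 1], [-65, 14, 0, 0, 0, 0, 1], [-105, 22, 0, 0, 0, 0, 1], [-145, 31, 0, 0, 0, 0, 1], [-185, 39, 0, 0, 0, 0, 1]])

```text
time: 32.17
ee_pos: [470.5, 134.8, 178.2]
tcp_rot: [[0.002, 1.0, 0.0], [1.0, -0.002, 0.001], [0.001, 0.0, -1.0]]
contact_force: [0.8, -0.3, -0.9]
width: 22.5
```

Request:
drive_tool(steps=[[-35, 8, 0, 0, 0, 0, 1], [-65, 15, 0, 0, 0, 0, 1], [-90, 20, 0, 0, 0, 0, 1], [-104, 22, 0, 0, 0, 0, 1], [-104, 22, 0, 0, 0, 0, 1]])

```text
time: 32.58
ee_pos: [492.8, 27.4, 178.9]
tcp_rot: [[0.006, 1.0, 0.002], [1.0, -0.006, -0.0], [-0.0, 0.002, -1.0]]
contact_force: [0.2, -0.8, -1.4]
width: 22.7
```

Request:
drive_tool(steps=[[0, 0, 20, 0, 0, 0, 1], [0, 0, 45, 0, 0, 0, 1], [0, 0, 65, 0, 0, 0, 1], [0, 0, 70, 0, 0, 0, 1], [0, 0, 70, 0, 0, 0, 1]])

```text
time: 33.0
ee_pos: [492.5, 27.7, 108.6]
tcp_rot: [[0.005, 1.0, 0.0], [1.0, -0.005, -0.0], [-0.0, 0.0, -1.0]]
contact_force: [-0.3, -0.3, -0.6]
width: 22.7
```

```bash
python3 mv.py 493 31 66 90;python3 -c "
from h import *
f=grab('wrist');save(f,'w20')"
```

```text
33.0 [492.52  27.72 108.57] w 22.702449547310387 F [-0.29 -0.31 -0.61]
[ 3.29  0.44 42.57] [ 0.03  0.01 -0.31]
```

View pics/w20.png

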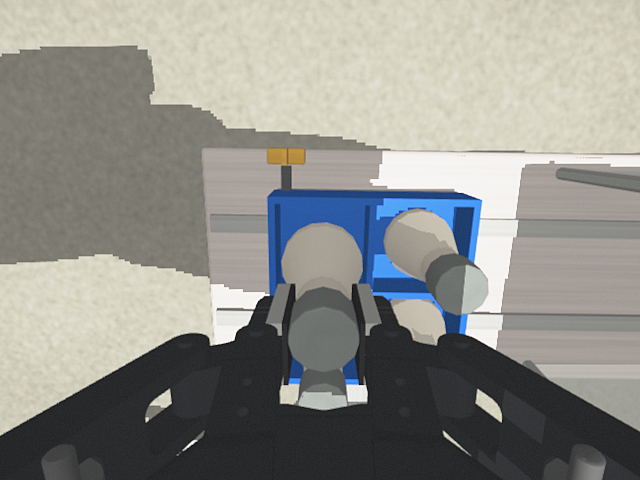

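Request:
drive_tool(steps=[[1, 0, 10, 0, 0, 0, 1], [1, 0, 20, 0, 0, 0, 1], [1, 0, 32, 0, 0, 0, 1], [1, 0, 39, 0, 0, 0, 1], [1, 0, 40, 0, 0, 0, 1]])

```text
time: 33.47
ee_pos: [492.9, 28.8, 68.9]
tcp_rot: [[0.005, 1.0, 0.001], [1.0, -0.005, -0.0], [-0.0, 0.001, -1.0]]
contact_force: [0.1, 0.8, -1.8]
width: 22.7
```

Request:
drive_tool(steps=[[0, 0, 2, 0, 0, 0, 1], [0, 0, 3, 0, 0, 0, 1]])

```text
time: 33.63
ee_pos: [493.1, 28.9, 66.2]
tcp_rot: [[0.005, 1.0, 0.002], [1.0, -0.005, -0.0], [-0.0, 0.002, -1.0]]
contact_force: [-4.1, 0.4, 18.2]
width: 23.0
```

Request:
drive_tool(steps=[[0, 0, 1, 0, 0, 0, 1], [0, 0, 1, 0, 0, 0, 0.8], [0, 0, 1, 0, 0, 0, 0.6], [0, 0, 0, 0, 0, 0, 0.45], [0, 0, 0, 0, 0, 0, 0.45]])

```text
time: 34.05
ee_pos: [493.4, 28.9, 66.7]
tcp_rot: [[0.005, 1.0, 0.003], [1.0, -0.005, -0.0], [-0.0, 0.003, -1.0]]
contact_force: [-1.0, -0.7, 0.0]
width: 46.9
```

Request:
drive_tool(steps=[[0, 0, -15, 0, 0, 0, 0.45], [0, 0, -40, 0, 0, 0, 0.45], [0, 0, -75, 0, 0, 0, 0.45], [0, 0, -110, 0, 0, 0, 0.45], [0, 0, -120, 0, 0, 0, 0.45]])

```text
time: 34.47
ee_pos: [494.3, 28.8, 191.0]
tcp_rot: [[0.006, 1.0, 0.008], [1.0, -0.006, 0.0], [0.0, 0.008, -1.0]]
contact_force: [-0.8, -0.2, 0.6]
width: 47.1
```

```bash
python3 -c "
from h import *
f=grab('wrist');save(f,'w21');g=grab('top');save(g,'t21')";  python3 mv.py 521 -195 180 90
```

```text
34.5667 [493.92  29.08 188.72] w 47.00797809879689 F [ 0.04  0.04 -1.29]
[-223.94   28.13    8.8 ] [ 0.36 -0.02 -0.28]
```

View pics/w21.png

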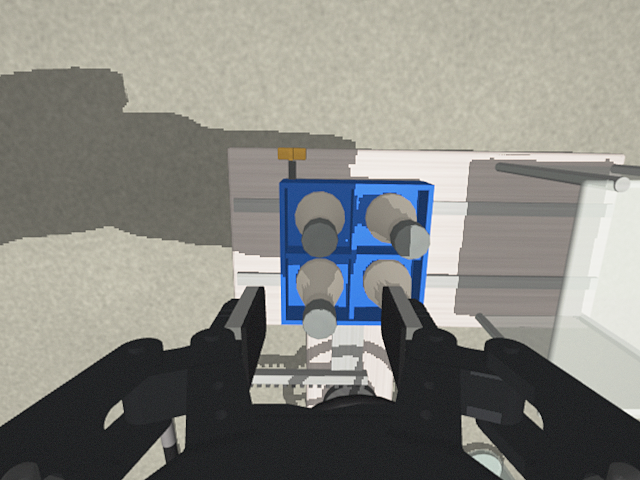

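View pics/t21.png

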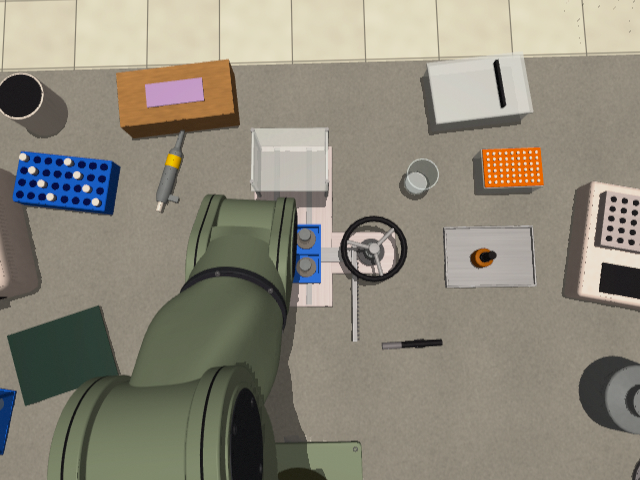

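All four flasks stand in their own cells, with the pointer still on the mark and the dropper on the tray. Now the wheel: spokes at about 312°, 72° and 192°, so I come down at 252°.

Request:
drive_tool(steps=[[-40, 3, 0, 0, 0, 0, 0.6], [-80, 6, 0, 0, 0, 0, 0.8], [-120, 9, 0, 0, 0, 0, 1], [-160, 13, 0, 0, 0, 0, 1], [-200, 16, 0, 0, 0, 0, 1]])

```text
time: 34.98
ee_pos: [508.5, -172.9, 187.8]
tcp_rot: [[0.005, 1.0, 0.005], [1.0, -0.005, 0.001], [0.001, 0.005, -1.0]]
contact_force: [0.6, 0.8, 0.1]
width: -0.2
```

Request:
drive_tool(steps=[[-23, 2, 0, 0, 0, 0, 1], [-23, 2, 0, 0, 0, 0, 1], [-23, 2, 0, 0, 0, 0, 1]])

```text
time: 35.23
ee_pos: [509.8, -196.9, 186.6]
tcp_rot: [[0.007, 1.0, 0.004], [1.0, -0.007, 0.001], [0.001, 0.004, -1.0]]
contact_force: [-0.1, 0.7, -0.1]
width: 0.1
```

```bash
python3 mv.py 511 -194 65 90;python3 -c "
from h import *
f=grab('wrist');save(f,'w22')"
```

```text
35.2333 [ 509.78 -196.86  186.62] w 0.051507257421025056 F [-0.11  0.71 -0.09]
[  2.68   0.73 121.63] [ 0.22 -0.08 -0.41]
```

View pics/w22.png

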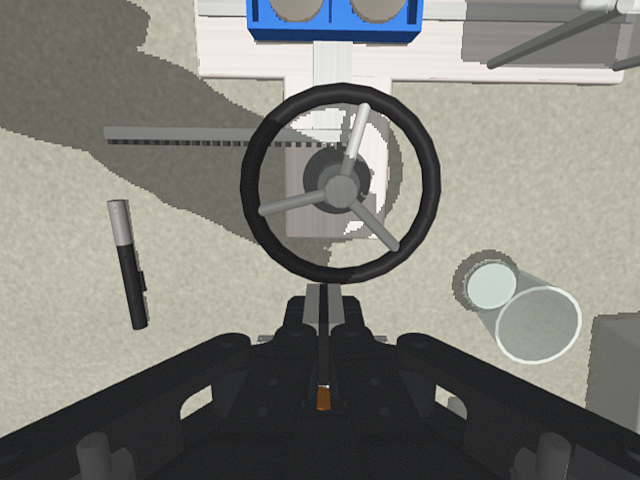

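Descend into the gap between the two lower spokes.

Request:
drive_tool(steps=[[3, 1, 30, 0, 0, 0, 1], [3, 1, 65, 0, 0, 0, 1], [3, 1, 95, 0, 0, 0, 1], [3, 1, 115, 0, 0, 0, 1], [3, 1, 121, 0, 0, 0, 1]])

```text
time: 35.7
ee_pos: [510.5, -190.2, 62.9]
tcp_rot: [[0.003, 1.0, 0.0], [1.0, -0.003, 0.004], [0.004, 0.0, -1.0]]
contact_force: [0.2, -0.5, -0.7]
width: -0.0
```

```bash
python3 arc.py -8 5 33 65
```

```text
35.7 [ 510.49 -190.19   62.87] ang 249.20826691584543 r 29.618894134923366 F [ 0.18 -0.47 -0.67]
[-1. -5. -2.]
[ 1. -9. -2.]
[  4. -13.  -2.]
[  8. -16.  -2.]
[ 12. -18.  -2.]
```

Request:
drive_tool(steps=[[-1, -5, -2, 0, 0, 0, 1], [1, -9, -2, 0, 0, 0, 1], [4, -13, -2, 0, 0, 0, 1], [8, -16, -2, 0, 0, 0, 1], [12, -18, -2, 0, 0, 0, 1]])

```text
time: 36.12
ee_pos: [493.5, -178.9, 66.3]
tcp_rot: [[0.004, 1.0, 0.004], [1.0, -0.004, 0.002], [0.002, 0.004, -1.0]]
contact_force: [6.4, -7.6, -3.6]
width: 0.1
```

```bash
python3 arc.py -8 5 33 65
```

```text
36.1167 [ 493.5  -178.91   66.32] ang 210.820121111283 r 32.02660768230467 F [ 6.44 -7.59 -3.56]
[ 4. -3.  1.]
[ 8. -4.  1.]
[12. -5.  1.]
[17. -6.  1.]
[22. -5.  1.]
```

Request:
drive_tool(steps=[[4, -3, 1, 0, 0, 0, 1], [8, -4, 1, 0, 0, 0, 1], [12, -5, 1, 0, 0, 0, 1], [17, -6, 1, 0, 0, 0, 1], [22, -5, 1, 0, 0, 0, 1]])

```text
time: 36.53
ee_pos: [489.0, -158.6, 66.9]
tcp_rot: [[0.006, 1.0, 0.008], [1.0, -0.006, -0.002], [-0.002, 0.008, -1.0]]
contact_force: [-1.8, -14.4, 1.3]
width: 0.3
```

```bash
python3 arc.py -8 5 33 65
```

```text
36.5333 [ 489.01 -158.58   66.87] ang 173.01080423923406 r 32.226533475477225 F [ -1.82 -14.39   1.31]
[5. 0. 2.]
[9. 2. 2.]
[13.  4.  2.]
[17.  6.  2.]
[20.  9.  2.]
```

Request:
drive_tool(steps=[[5, 0, 2, 0, 0, 0, 1], [9, 2, 2, 0, 0, 0, 1], [13, 4, 2, 0, 0, 0, 1], [17, 6, 2, 0, 0, 0, 1], [20, 9, 2, 0, 0, 0, 1]])

```text
time: 36.95
ee_pos: [497.4, -139.3, 66.0]
tcp_rot: [[0.007, 1.0, 0.007], [1.0, -0.007, -0.003], [-0.003, 0.007, -1.0]]
contact_force: [-6.9, -8.3, 1.8]
width: -0.0
```

```bash
python3 arc.py -8 5 33 65; python3 -c "
from h import *
g=grab('scene');save(g,'s23')"
```

```text
36.95 [ 497.38 -139.32   66.04] ang 135.54299933137426 r 33.08954256151726 F [-6.89 -8.32  1.77]
[3. 3. 1.]
[6. 7. 1.]
[ 8. 11.  1.]
[ 9. 16.  1.]
[10. 20.  1.]
```

View pics/s23.png

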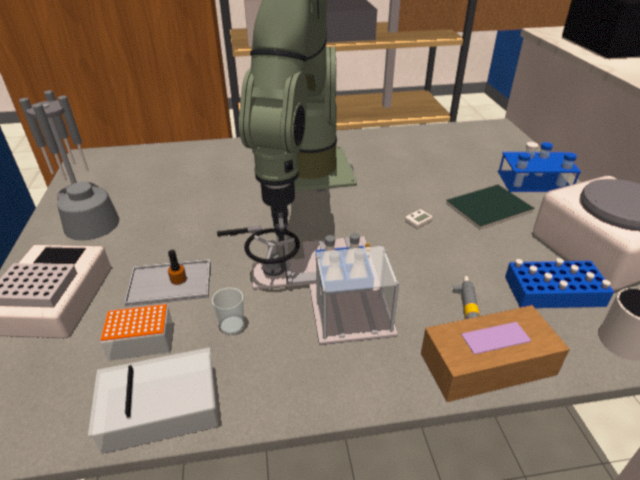

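The flasks are upright and going in under the hood. I continue.

Request:
drive_tool(steps=[[3, 3, 1, 0, 0, 0, 1], [6, 7, 1, 0, 0, 0, 1], [8, 11, 1, 0, 0, 0, 1], [9, 16, 1, 0, 0, 0, 1], [10, 20, 1, 0, 0, 0, 1]])

```text
time: 37.42
ee_pos: [516.7, -128.5, 65.9]
tcp_rot: [[0.007, 1.0, 0.005], [1.0, -0.007, -0.002], [-0.002, 0.005, -1.0]]
contact_force: [-9.2, -1.3, -1.5]
width: -0.1
```

```bash
python3 arc.py -8 5 33 65
```

```text
37.4167 [ 516.69 -128.5    65.86] ang 97.22291102789697 r 34.27510410102978 F [-9.21 -1.31 -1.46]
[-1.  5.  1.]
[-1.  9.  1.]
[-2. 14.  1.]
[-4. 18.  1.]
[-6. 22.  1.]
```

Request:
drive_tool(steps=[[-1, 5, 1, 0, 0, 0, 1], [-1, 9, 1, 0, 0, 0, 1], [-2, 14, 1, 0, 0, 0, 1], [-4, 18, 1, 0, 0, 0, 1], [-6, 22, 1, 0, 0, 0, 1]])

```text
time: 37.83
ee_pos: [537.4, -133.7, 65.6]
tcp_rot: [[0.006, 1.0, 0.003], [1.0, -0.006, -0.001], [-0.001, 0.003, -1.0]]
contact_force: [-8.3, 2.9, -0.3]
width: 0.2
```

```bash
python3 arc.py -8 5 33 65
```

```text
37.8333 [ 537.36 -133.73   65.62] ang 60.37529080691175 r 33.10172397836969 F [-8.26  2.94 -0.27]
[-3.  4.  1.]
[-6.  7.  1.]
[-9. 10.  1.]
[-13.  13.   1.]
[-17.  15.   1.]
```

Request:
drive_tool(steps=[[-3, 4, 1, 0, 0, 0, 1], [-6, 7, 1, 0, 0, 0, 1], [-9, 10, 1, 0, 0, 0, 1], [-13, 13, 1, 0, 0, 0, 1], [-17, 15, 1, 0, 0, 0, 1]])

```text
time: 38.25
ee_pos: [551.4, -149.0, 65.3]
tcp_rot: [[0.005, 1.0, 0.001], [1.0, -0.005, 0.001], [0.001, 0.001, -1.0]]
contact_force: [-6.8, 9.3, 0.3]
width: 0.1
```

```bash
python3 arc.py -8 5 33 65
```

```text
38.25 [ 551.4  -149.04   65.29] ang 23.88345159580873 r 33.2465434112047 F [-6.76  9.33  0.3 ]
[-4.  1.  0.]
[-9.  2.  0.]
[-14.   3.   0.]
[-18.   2.   0.]
[-23.   1.   0.]
```

Request:
drive_tool(steps=[[-4, 1, 0, 0, 0, 0, 1], [-9, 2, 0, 0, 0, 0, 1], [-14, 3, 0, 0, 0, 0, 1], [-18, 2, 0, 0, 0, 0, 1], [-23, 1, 0, 0, 0, 0, 1]])

```text
time: 38.67
ee_pos: [552.6, -169.1, 66.2]
tcp_rot: [[0.003, 1.0, 0.002], [1.0, -0.003, 0.005], [0.005, 0.002, -1.0]]
contact_force: [3.6, 12.3, 1.1]
width: 0.2
```

```bash
python3 arc.py -8 5 33 65
```

```text
38.6667 [ 552.61 -169.11   66.22] ang 348.18865653155325 r 32.2988168895868 F [ 3.58 12.29  1.14]
[-5. -1.  1.]
[-9. -2.  1.]
[-13.  -5.   1.]
[-16.  -8.   1.]
[-19. -11.   1.]
```

Request:
drive_tool(steps=[[-5, -1, 1, 0, 0, 0, 1], [-9, -2, 1, 0, 0, 0, 1], [-13, -5, 1, 0, 0, 0, 1], [-16, -8, 1, 0, 0, 0, 1], [-19, -11, 1, 0, 0, 0, 1]])

```text
time: 39.08
ee_pos: [543.0, -186.5, 66.6]
tcp_rot: [[0.002, 1.0, 0.006], [1.0, -0.002, 0.006], [0.006, 0.006, -1.0]]
contact_force: [7.3, 6.9, 1.9]
width: 0.4
```

```bash
python3 arc.py -5 5 33 65;python3 -c "
from h import *
f=grab('wrist');save(f,'w24');t=grab('top');save(t,'t24')"
```

```text
39.0833 [ 543.02 -186.49   66.57] ang 312.55354131781866 r 32.56764058982144 F [7.27 6.89 1.92]
[-2. -2.  2.]
[-4. -4.  2.]
[-5. -7.  1.]
[-7. -9.  1.]
[ -8. -12.   1.]
```

View pics/w24.png

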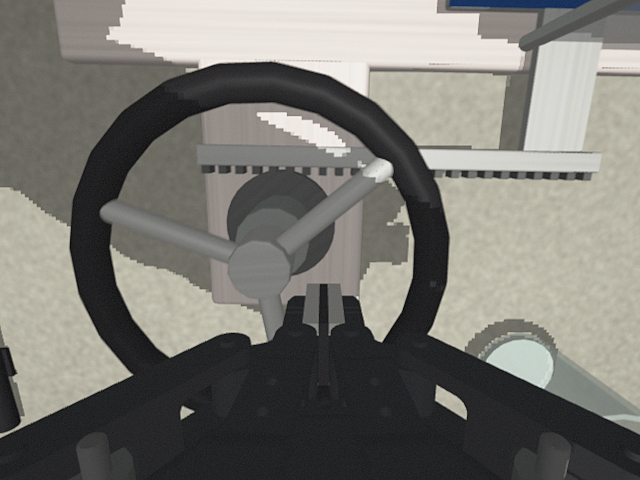

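View pics/t24.png

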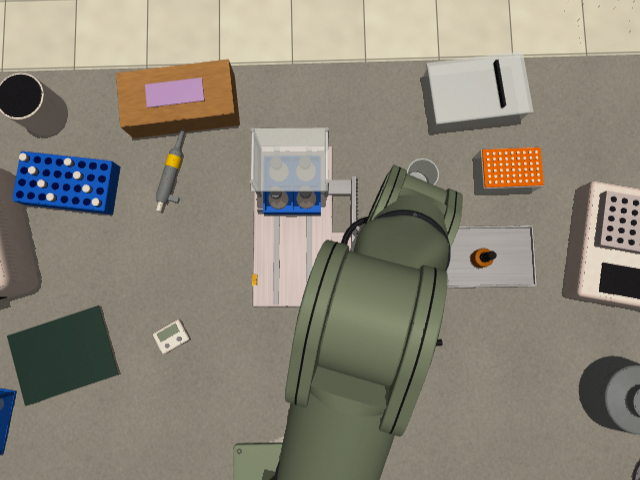

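Spoke 0 is now about 38° from home. I go slower from here.

Request:
drive_tool(steps=[[-2, -2, 2, 0, 0, 0, 1], [-4, -4, 2, 0, 0, 0, 1], [-5, -7, 1, 0, 0, 0, 1], [-7, -9, 1, 0, 0, 0, 1], [-8, -12, 1, 0, 0, 0, 1]])

```text
time: 39.6
ee_pos: [532.4, -194.4, 67.0]
tcp_rot: [[0.002, 1.0, 0.01], [1.0, -0.002, 0.005], [0.005, 0.01, -1.0]]
contact_force: [10.5, 3.7, -1.4]
width: 0.0
```

```bash
python3 arc.py -4 5 33 65
```

```text
39.6 [ 532.42 -194.44   66.98] ang 289.67239432585313 r 33.91844159523219 F [10.53  3.65 -1.38]
[ 0. -3.  2.]
[-0. -5.  2.]
[-1. -7.  2.]
[-1. -9.  2.]
[ -1. -12.   2.]
```

Request:
drive_tool(steps=[[0, -3, 2, 0, 0, 0, 1], [0, -5, 2, 0, 0, 0, 1], [-1, -7, 2, 0, 0, 0, 1], [-1, -9, 2, 0, 0, 0, 1]])

```text
time: 39.93
ee_pos: [525.5, -195.1, 66.6]
tcp_rot: [[0.001, 1.0, 0.016], [1.0, -0.001, 0.004], [0.004, 0.016, -1.0]]
contact_force: [9.0, 1.8, -0.4]
width: -0.2
```

```bash
python3 arc.py -2 5 33 65;python3 -c "
from h import *
f=grab('wrist');save(f,'w25')"
```

```text
39.9333 [ 525.46 -195.09   66.58] ang 277.78716974795 r 32.897591326900574 F [ 8.96  1.8  -0.4 ]
[-0. -1.  2.]
[-0. -2.  2.]
[-0. -3.  2.]
[-0. -5.  2.]
[-0. -6.  1.]
```

View pics/w25.png

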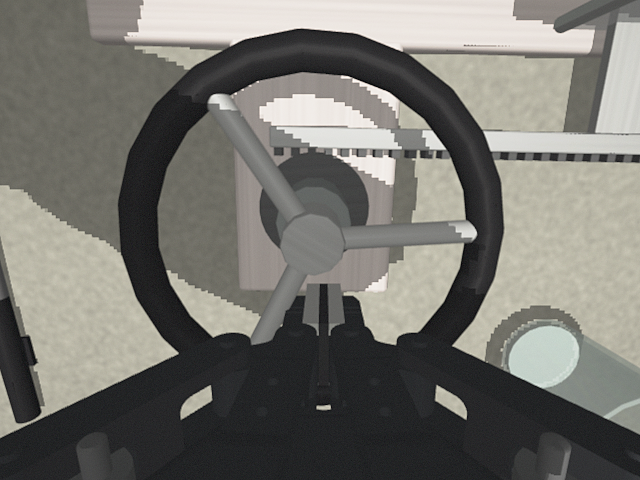

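About 4° remain. I nudge until it meets the stop or reaches home.

Request:
drive_tool(steps=[[0, -2, 1, 0, 0, 0, 1], [0, -3, 1, 0, 0, 0, 1], [0, -4, 1, 0, 0, 0, 1]])

```text
time: 40.23
ee_pos: [522.7, -194.8, 66.9]
tcp_rot: [[0.001, 1.0, 0.02], [1.0, -0.001, 0.003], [0.003, 0.02, -1.0]]
contact_force: [9.0, 0.7, -2.7]
width: 0.5
```

```bash
python3 arc.py -2 5 33 65;python3 -c "
from h import *
f=grab('wrist');save(f,'w26'); P=cloud(f)
"
```

```text
40.2333 [ 522.67 -194.84   66.92] ang 272.96238688512534 r 32.38582836681569 F [ 9.01  0.72 -2.7 ]
[-1. -1.  2.]
[-1. -2.  2.]
[-1. -3.  2.]
[-1. -5.  2.]
[-0. -6.  2.]
```

View pics/w26.png

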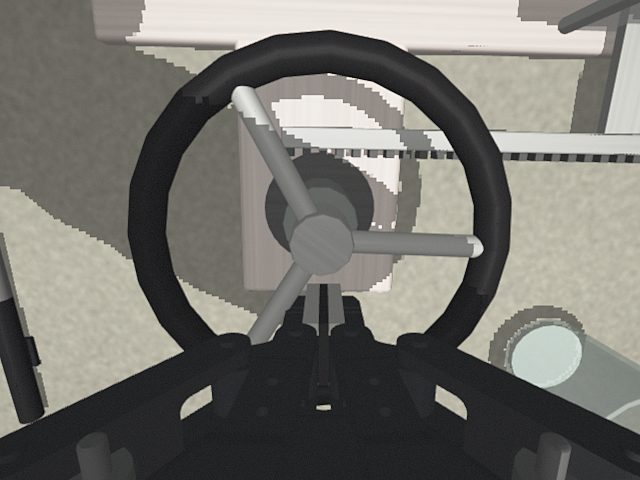

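Request:
drive_tool(steps=[[0, -2, 1, 0, 0, 0, 1], [0, -3, 1, 0, 0, 0, 1]])

```text
time: 40.45
ee_pos: [521.4, -194.7, 67.3]
tcp_rot: [[0.0, 1.0, 0.025], [1.0, -0.0, 0.002], [0.002, 0.025, -1.0]]
contact_force: [13.5, -1.3, -4.1]
width: -0.1
```

Force is rising, so it is at the stop. Back off, lift clear, move away and check.

Request:
drive_tool(steps=[[0, 7, 0, 0, 0, 0, 1], [0, 9, 0, 0, 0, 0, 1], [0, 9, -35, 0, 0, 0, 1], [0, 9, -70, 0, 0, 0, 1], [0, 9, -105, 0, 0, 0, 1]])

```text
time: 40.87
ee_pos: [527.3, -194.5, 174.3]
tcp_rot: [[0.0, 1.0, 0.024], [1.0, -0.0, 0.002], [0.002, 0.024, -1.0]]
contact_force: [0.1, -0.1, 0.0]
width: 0.0
```

Request:
drive_tool(steps=[[-10, -20, -30, 0, 0, 0, 1], [-30, -40, -50, 0, 0, 0, 1], [-60, -60, -60, 0, 0, 0, 1], [-95, -75, -60, 0, 0, 0, 1], [-130, -80, -60, 0, 0, 0, 1]])

```text
time: 41.28
ee_pos: [444.1, -325.9, 233.8]
tcp_rot: [[0.0, 1.0, 0.026], [1.0, -0.0, 0.001], [0.001, 0.026, -1.0]]
contact_force: [0.5, -0.3, -0.7]
width: 0.1
```

```bash
python3 mv.py 450 -320 230 90; python3 -c "
from h import *
g=grab('scene');save(g,'s30');t=grab('top');save(t,'t30')
cv2.imwrite('pics/t30c.png',cv2.resize(t['pixels'][120:315,235:420,::-1],None,fx=3,fy=3,interpolation=cv2.INTER_CUBIC))
cv2.imwrite('pics/s30c.png',cv2.resize(g['pixels'][210:350,210:410,::-1],None,fx=4,fy=4,interpolation=cv2.INTER_CUBIC))"
```

```text
41.2833 [ 444.05 -325.88  233.79] w 0.06520477526786478 F [ 0.52 -0.33 -0.75]
[5.88 5.85 3.95] [ 1.46 -0.05 -0.03]
```

View pics/t30c.png

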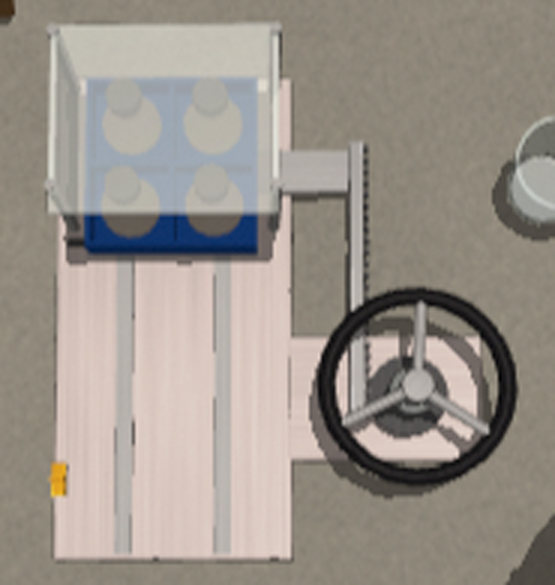

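View pics/s30c.png

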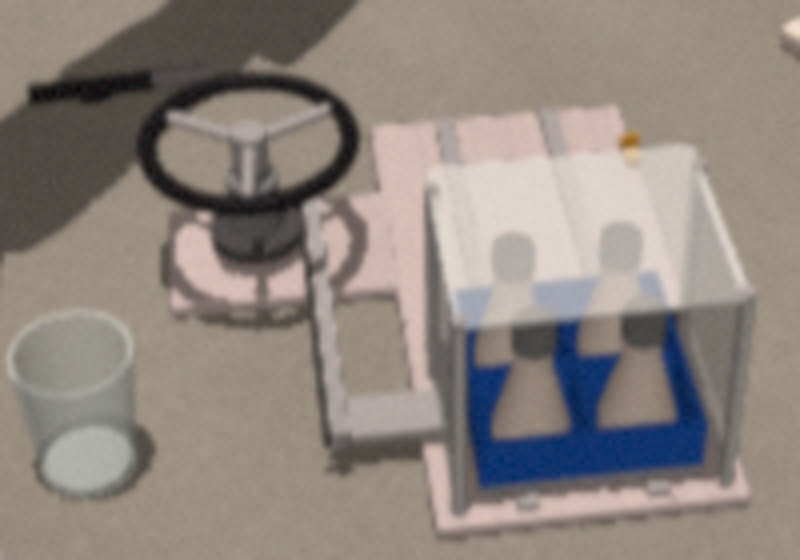

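View pics/s30.png

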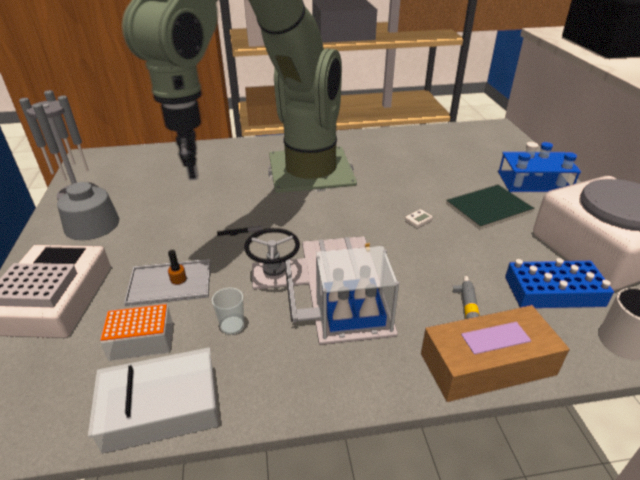

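The crate is home: its front edge is at crop row 252, against 255 at the start. All four flasks stand upright in their own cells, and the dropper stands on the tray. The pen, beaker, timer and pipette look unmoved. Let the arm settle and hand in.

Request:
drive_tool(steps=[[0, 0, -5, 0, 0, 0, 1], [0, 0, -5, 0, 0, 0, 1], [0, 0, -5, 0, 0, 0, 1]])

```text
time: 41.63
ee_pos: [443.8, -328.9, 238.2]
tcp_rot: [[0.006, 1.0, 0.025], [1.0, -0.006, -0.001], [-0.001, 0.025, -1.0]]
contact_force: [0.1, -0.5, -0.4]
width: 0.2
```

```bash
python3 -c "
from h import *
print(r.close_job())"
```

```text
the job is handed in; nothing more can be done
None
```

The job is done and handed in at about 42 s. I cranked the crate out to the brass mark and stood the one used dropper upright on the tray. The four flasks went into a crate cell each. I then cranked the crate back home to its stop under the hood and let go.

**Last checks:**
- **At the mark:** the pointer was within about 0.5 mm of the brass rib in the top view, and the wrist view agreed.
- **At the end:** the final top and scene pictures show the four flasks upright under the hood and the dropper upright on the tray. The wheel is back at its home angle, perhaps 1–3° past zero at the stop. The pen, beaker, timer and pipette look unmoved, and the arm is clear.

**What disagreed:**
- **Fingertips:** by the wrist camera's depth, the closed fingertips sit about 17 mm behind the TCP, not 25 mm ahead as the text says. My first crank pass therefore went over the spokes without touching them. I used the measured value from then on.
- **Camera positions:** the wrist and top cameras differed by about 2 mm in position.
- **Forces:** the highest I read was about 31 N, when one flask touched its cell floor.

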